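# Slide a test plate off the carousel, weigh it and clamp it in the specimen holder

### The job

Turn the drying carousel until the bay with the single-hole steel plate faces the gate in the guard rail, then slide that plate outwards through the gate until it overhangs the rim far enough to be gripped by its two long edges. Set it flat and centred on the balance pan and let go of it for at least a second to weigh it, then take it again by the middle, lay it flat between the dowels of the specimen holder and swing the hinged frame fully down over it. Leave the other two plates in their bays on the carousel.

Things in the scene. Friction and masses are not known exactly. Their poses are not given: they have to be found in the camera images.
- plate_center (a point): centre (half-way up) of the plate to load: flat bare steel, 100 x 60 x 3 mm, about 0.13 kg, with ONE round 22 mm hole in its middle. x along its length, y across, z up; ends and faces alike. Starts loose in a bay of the carousel, lengthwise outwards. The bay's side guides cover its long edges and stand 3 mm higher than it, so it cannot be gripped there.
- two_hole_center (a point): centre of another steel plate of the same size, with TWO 22 mm holes, in the bay opposite the one-hole plate. Stays in its bay.
- plain_center (a point): centre of another steel plate of the same size, without a hole, in a bay a quarter turn away. Stays in its bay. The fourth bay is empty.
- handle (a point): middle of the white bar handle on the carousel's hub, on the vertical axis of turning, 81 mm above the bench; its frame turns with the carousel. The bar is 58 mm long, 16 mm thick, 30 mm tall (66 to 96 mm above the bench, on a stem 14 mm across) and runs half-way between this frame's +x and +y. The turntable (172 mm radius) turns both ways, drag 0.12 N m, and stays where left.
- carousel: the turntable; origin on its axis, 33 mm above the bench. Its four bays run outwards along its +x, +y, -x, -y: the plate lies on two black ledges 51 mm above the bench, from 68 to 170 mm (the rim) from the axis. The finger slot between the ledges, 42 mm wide, and the space between them and the hub (20 mm radius) are 10 mm deep: closed fingertips can go down behind a plate's inner end and push it out.
- gate (a point): middle of the gate, at the rim, level with the ledges (51 mm above the bench), on the fixed foot. Its -x axis points out of the gate; the carousel's axis lies 170 mm along its +x. The gate is a gap of 28 degrees either side in the guard rail, a 7 mm steel rod 184 mm from the axis, 55 mm above the bench, all round the rest of the rim. Under an overhanging plate here is only the bench.
- pan (a point): centre of the top face of the balance's round steel pan, 50 mm across, 67 mm above the bench, on a stem 20 mm across; it does not move. The white balance below it is 165 x 125 mm, its top 42 mm above the bench. The plate's long edges stay free on the narrower pan.
- nest (a point): middle of the top face of the holder's dark steel pedestal (94 x 40 mm, 14 mm tall), where the plate must lie, 34 mm above the bench; x along the plate's length towards the hinge, y across. Eight 8 mm dowels stand round it with 2.5 mm play each side. Between them the middles of the plate's long edges are free, down to the base 14 mm below the pedestal's top.
- holder: the specimen holder, aluminium base 170 x 104 mm; origin on the bench under the nest's middle, axes as the nest's. Dowels: two beside each long edge at x = -40 and +40, y = -36.5 and +36.5 mm; two at each end at x = -56.5 and +56.5, y = -14 and +14 mm. They rise 9.5 mm above the pedestal's top, the upper 5 mm a cone. Hinge lugs at x = 74, y = -37 and +37 mm.
- clamp (a joint): angle of the hold-down frame: 0 closed, its four rubber feet on the plate; 1.57 upright; at most 1.95, leaning back. It starts open (1.65 to 1.9), stays where it is left (hinge friction 0.2 N m) and needs about 2 to 3 N at its tab.
- clamp_hinge (a point): middle of the frame's hinge axis, 74 mm along the nest's +x from its middle, 49 mm above the bench; axes parallel to the nest's, hinge axis along y. Closed, the frame reaches 148 mm from here along -x; opening lifts its free end up and over towards +x.
- clamp_tab (a point): middle of the black tab (22 x 40 x 10 mm) at the frame's free end, 137 mm from the hinge axis. The frame is steel, 60 mm wide, 6 mm thick, with an open window. Own -x points away from the hinge; own z is the outer face (up when closed, along the nest's +x when upright).
Mind the look-alikes: they are no part of the job. What is shaped like the part that bears plain_center but pink or yellow is not meant.

How it is judged:
By the outcome, as a careful person would: the job done as asked, in the order asked, and still so for the second after the job is handed in, with the robot touching nothing.
It also fails if it takes over 72 s, if anything falls off the work surface, if the arm or the gripper's body presses on something with over 40 N, if the wrist force passes 120 N, or if a joint passes its speed limit or range.

### The arm

A 6-joint arm with a two-finger parallel gripper is mounted at the origin on the work surface; the furniture and walls round the work are solid. World frame = base frame: x ahead of the robot, y to its left, z up, the work surface at z = 0. Lengths are in m, angles in rad, forces in N, time in s.
With the tool pointing down it reaches from about 0.3 to 0.775 m from the base axis. Payload 14.6 kg.
Tool frame: the origin (TCP) lies at the centre of the arm's flange, where the gripper is bolted on; the fingertips stand ahead of it and the grasp point (between the pads) lies 155 mm ahead of it (env.tips_ahead is the z of the fingertips in the tool frame, in m); z points along the fingers, x is the direction in which the jaws open and shut, and the axes are right-handed (so a half turn about z gives the same grasp; the last joint's range is limited). The gripper opens to 85 mm and grips with 20 to 120 N. Pads are 22 mm wide; open, the fingers measure 114 mm over their backs; the gripper's body (76 mm by 85 mm) begins 54 mm behind the grasp point. The pads swing forward as they close: fully open they stand 13 mm farther back than shut.
Start: joints at [-1.195, 0.3, 1.521, -0, 1.321, -0.067], TCP at [0.236, -0.497, 0.405] pointing down, gripper open.
Joint ranges: [-3.03, 3.03], [-0.79, 2.21], [0.23, 2.52], [-1.04, 4.18], [0, 3.07], [-2.55, 2.55]. Speed limits (rad/s): [2.22, 2.22, 2.57, 3.14, 3.14, 3.14].

### API

Orientations are given as a unit quaternion [x, y, z, w].
In Python, from station import env gives the robot as it stands. The module is installed in compiled form; this text tells all that it offers.
- The arm moves only by the shell command python3 -m inch 'ROWS' [FORCE]. ROWS is JSON, a list of rows, each an object with "xyz": the shift along the tool's x, y, z normalised to -1 to 1, where 1 is 0.3 m, a list of three; "delta_rot": the turn, a rotation vector about the tool's x, y, z normalised to -1 to 1, where 1 is 2 pi rad, a list of three; "grip": the closure, from 0 (fully open) to 1 (shut). In form: [{"xyz": [x, y, z], "delta_rot": [rx, ry, rz], "grip": grip}, ...]. A call has 1 to 8 rows; each row is the pose to reach, as a shift and turn from the pose measured when the call began, along the tool's axes at that moment, turning the shorter way round; what a row does not reach only later rows make up. A row lasts 1/12 s, in which the tool goes at most 41.7 mm and 7.16 degrees, less where a joint would pass 70% of its speed; a pose out of reach is approached as far as the arm can. A call with a number of a shift or a turn outside -1 to 1 is refused whole. A call with a gripper value outside its range is refused whole. The fingers move at their own pace and stop on an object; FORCE is the grip in N (left out, the last holds). Time passes only in rows, so rows that repeat a pose let the fingers close. It gives the time, the measured TCP pose, the force and the opening at its end, in the units of the state.
- env.observe(): the state, without advancing time (a new reading comes with each control period).
- env.grab_frame(name): name is "scene" or "side" or "wrist"; returns the picture (420x560x3 uint8, blue, green, red); there is no depth.
- env.camera_model(name): a dict with "vertical_fov" (degrees; the focal length in pixels is half the picture's height over the tangent of half this angle, whatever the lens; pixels are square), "cx", "cy" (the principal point, pixels), "k1" (the pictures are not rectified: a ray, as slopes to the right and down, at radius r is drawn at 1 + k1 r^2 times it, then the intrinsics apply), "R" (3x3) and "t" (3): a world point X has camera coordinates R X + t. Camera axes: x right, y down, z forward; pixel columns grow to the right and rows downward; lengths in m; the calibration is good to about 2 mm. A picture is of the moment at which its call begins: read the wrist's pose just before it. camera_model takes no time and is no camera call; for the wrist camera it gives the pose at the moment of the call.
- env.hand_in(): hands the job in, once; it reports no verdict.
The state is a dict: "time_s": time; "q": joint angles; "joint_velocities": joint speeds; "tau": joint torques, N m; "ee_pos": TCP position; "eef_rot": TCP orientation; "contact_force": force on the tool from outside, world axes, zero at the start; "wrist_torque": the same for the moment, N m; "width": opening from 0.0 (shut) to 1.0 (fully open).
Only numpy, scipy, OpenCV 4.12 (cv2) and the standard library are available. Lean on these libraries where they do the work, as an engineer would, in place of code of your own. Each camera call takes 0.05 s, during which the arm holds its last target. There are 200 camera calls.

## Working session

There is one attempt and no reset: what is moved stays moved. The work goes in short steps, Python scripts to look and compute and a shell command to move; the robot and the scene stay as the last step left them, time stands still between calls to the robot, and variables do not carry over. Pictures are saved under pics/ and viewed, about 8 in all and at most 12, crops included, and the job is handed in when it is done.

```bash
mkdir -p pics
cat > h.py <<'E'
import numpy as np, cv2
from station import env
from scipy.spatial.transform import Rotation as R
def cam(n):
    m=env.camera_model(n); f=210/np.tan(np.radians(m["vertical_fov"])/2)
    K=np.array([[f,0,m["cx"]],[0,f,m["cy"]],[0,0,1]]); return K,m["k1"],np.array(m["R"]),np.array(m["t"])
def ray(c,px):
    K,k,Rm,t=c; p=cv2.undistortPoints(np.array(px,float).reshape(-1,1,2),K,np.array([k,0,0,0,0.]))[:,0]
    d=np.c_[p,np.ones(len(p))]@Rm; return -Rm.T@t,d
def onplane(c,px,z):
    o,d=ray(c,px); return o+d*((z-o[2])/d[:,2])[:,None]
def proj(c,X):
    K,k,Rm,t=c; return cv2.projectPoints(np.array(X,float).reshape(-1,1,3),cv2.Rodrigues(Rm)[0],t,K,np.array([k,0,0,0,0.]))[0][:,0]
def go(xyz_tcp,yaw=None):
    """print normalised xyz, delta_rot for target TCP, tool down with tool-x at world yaw"""
    s=env.observe(); R0=R.from_quat(s["eef_rot"]); 
    d=R0.inv().apply(np.array(xyz_tcp)-s["ee_pos"])/0.3
    x0=R0.as_matrix()[:,0]; 
    if yaw is None: yaw=np.arctan2(x0[1],x0[0])
    x=np.array([np.cos(yaw),np.sin(yaw),0]); z=np.array([0,0,-1.]); T=R.from_matrix(np.c_[x,np.cross(z,x),z])
    r=(R0.inv()*T).as_rotvec()/(2*np.pi); print("xyz",d.round(4),"rot",r.round(4),"yawnow",np.arctan2(x0[1],x0[0]).round(4))
def st():
    s=env.observe(); print({k:np.round(s[k],3).tolist() for k in ("time_s","q","ee_pos","eef_rot","contact_force","width")})
E
python3 - <<'E'
from h import *
st(); print(env.tips_ahead)
for n in ("scene","side","wrist"):
    c=cam(n); cv2.imwrite(f"pics/{n}0.png",env.grab_frame(n)); print(n,(-c[2].T@c[3]).round(3),c[0].round(1).tolist(),c[1],c[2][2].round(2))
a=cv2.imread("pics/scene0.png");b=cv2.imread("pics/side0.png")
E
```

```text
{'time_s': 0.0, 'q': [-1.195, 0.3, 1.522, 0.0, 1.321, -0.067], 'ee_pos': [0.236, -0.497, 0.404], 'eef_rot': [0.845, -0.535, -0.0, -0.0], 'contact_force': [-0.021, 0.892, 0.247], 'width': 1.0}
0.1734
scene [0.108 0.673 0.934] [[446.9, 0.0, 276.3], [0.0, 446.9, 209.1], [0.0, 0.0, 1.0]] -0.13580799644419128 [ 0.35 -0.59 -0.73]
side [0.002 0.741 0.866] [[427.8, 0.0, 278.0], [0.0, 427.8, 215.2], [0.0, 0.0, 1.0]] -0.0866373619233253 [ 0.43 -0.63 -0.65]
wrist [ 0.301 -0.466  0.373] [[330.5, 0.0, 279.4], [0.0, 330.5, 214.8], [0.0, 0.0, 1.0]] -0.009137553857744882 [-0.26 -0.12 -0.96]
```

View pics/scene0.png

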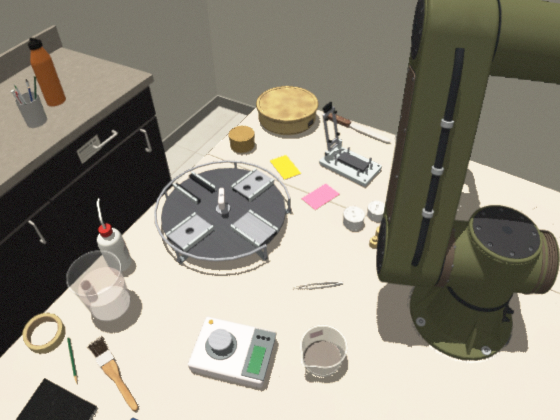

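View pics/side0.png

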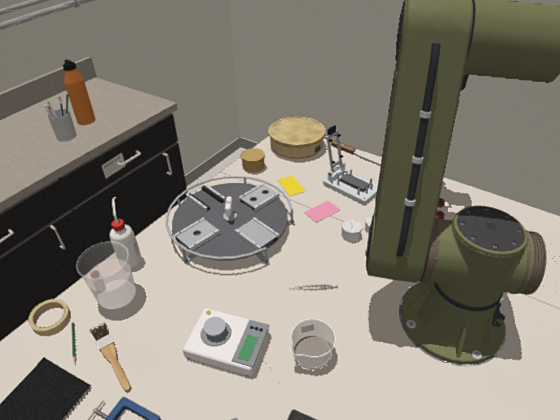

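Scene: carousel centred around px (223,212). Its three plates are one-hole at about (189,231), two-hole at (253,184) and plain at (255,228); the empty bay is at about (197,186). The balance pan is at (220,342) and the holder at (350,163) with its frame upright. The pink and yellow sheets at (320,196) and (285,166) are look-alikes. Next I'll enlarge to confirm the plate and find the gate.

Run:
```python
import cv2,numpy as np
a=cv2.imread("pics/scene0.png");b=cv2.imread("pics/side0.png")
u=lambda i,x,y,w,h,W,H:cv2.resize(i[y:y+h,x:x+w],(W,H),interpolation=cv2.INTER_CUBIC)
L=u(a,148,155,150,115,600,460)
Rr=np.vstack([u(a,315,95,75,90,200,240),u(a,190,315,90,72,200,160),np.zeros((60,200,3),np.uint8)])
cv2.imwrite("pics/z0.png",np.hstack([L,Rr]))
```

```text
(no output)
```

View pics/z0.png

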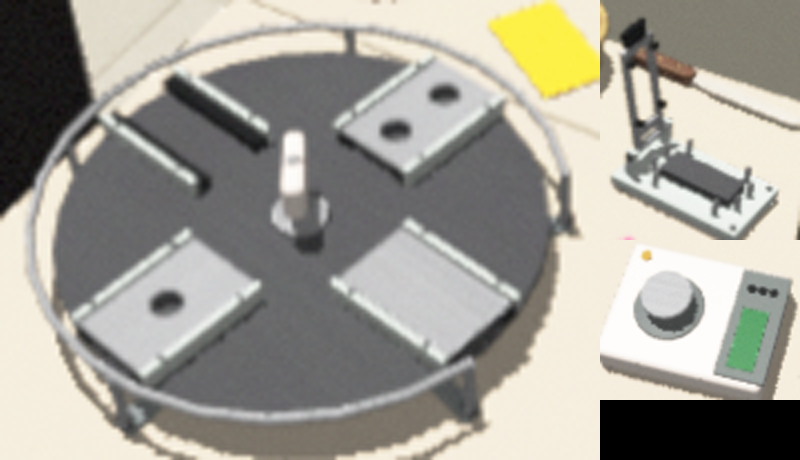

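Run:
```python
from h import *
from scipy.optimize import least_squares
c=cam("scene")
A=lambda l:np.array([[148+(x+.5)/4-.5,155+(y+.5)/4-.5] for x,y in l])
rail=onplane(c,A([(33,200),(270,33),(350,30),(100,100),(62,140),(560,150),(500,75),(420,42),(180,57),(270,415),(150,375),(80,330),(400,393),(45,275)]),.055)[:,:2]
f=least_squares(lambda p:np.hypot(*(rail-p[:2]).T)-p[2],[.6,.2,.184]); print("rail",f.x.round(4),(f.fun*1e3).round(1))
ax=f.x[:2]
e=onplane(c,A([(472,363),(567,178)]),.055)[:,:2]; v=e-ax; print("ends",e.round(3),np.degrees(np.arctan2(v[:,1],v[:,0])).round(1),np.hypot(*v.T))
h=onplane(c,A([(167,302),(445,92),(396,130)]),.054)[:,:2]; v=h-ax;print("holes",h.round(4),np.degrees(np.arctan2(v[:,1],v[:,0])).round(1),np.hypot(*v.T).round(4))
p=onplane(c,A([(191,236),(258,285),(145,374),(80,316)]),.054)[:,:2];print("1hole corners",p.round(3),p.mean(0).round(4))
p=onplane(c,A([(410,226),(516,300),(440,358),(335,285)]),.054)[:,:2];print("plain",p.mean(0).round(4))
hb=onplane(c,A([(292,133)]),.096);print("handletop",hb.round(4))
print("pan",onplane(c,[[220.6,340.2]],.067).round(4))
q=np.array([(663,165),(690,150),(748,180),(722,200)],float);q=(q-[600,0])/2.667+[315,95]
n=onplane(c,q,.034);print("nest",n.round(3),n.mean(0).round(4))
s=env.observe()
print(onplane(cam("wrist"),[[0,0],[560,0],[560,420],[0,420]],.05).round(2), R.from_quat(s['eef_rot']).as_matrix().round(2))
```

```text
rail [0.665  0.0261 0.1803] [ 5.5 -4.  -4.2  4.6  5.4  3.1  2.7 -3.  -1.6  2.8 -7.5 -4.2  2.4 -2. ]
ends [[ 0.49   0.09 ]
 [ 0.517 -0.081]] [ 160.  -144.2] [0.18642048 0.18290331]
holes [[ 0.6886  0.1448]
 [ 0.6359 -0.1143]
 [ 0.6454 -0.0637]] [  78.8 -101.7 -102.3] [0.121  0.1433 0.0918]
1hole corners [[0.71  0.09 ]
 [0.645 0.103]
 [0.664 0.199]
 [0.731 0.183]] [0.6877 0.1438]
plain [0.5476 0.0535]
handletop [[0.6794 0.0085 0.096 ]]
pan [[0.4351 0.3639 0.067 ]]
nest [[ 0.483 -0.335  0.034]
 [ 0.466 -0.375  0.034]
 [ 0.386 -0.359  0.034]
 [ 0.399 -0.312  0.034]] [ 0.4335 -0.3455  0.034 ]
[[ 0.29 -0.21  0.05]
 [ 0.49 -0.64  0.05]
 [ 0.12 -0.94  0.05]
 [-0.18 -0.3   0.05]] [[ 0.43 -0.9  -0.  ]
 [-0.9  -0.43  0.  ]
 [-0.   -0.   -1.  ]]
```

View pics/wrist0.png

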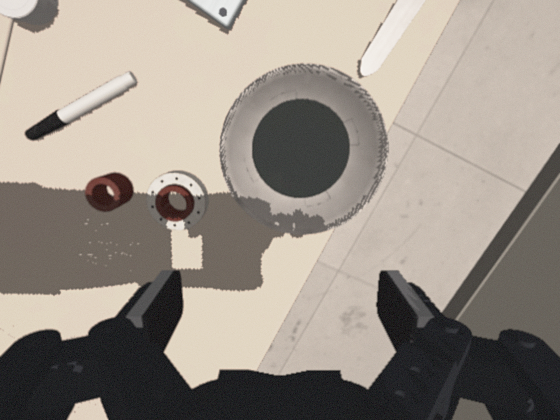

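Wrist: a bowl and flanges only, with no part of the job in view. The axis is at about (0.665, 0.027). One-hole points 78.4° and the gate 188°, so it needs a +109.6° turn. The handle bar runs at about 123°. I'll move above the handle and look down.

```bash
python3 -c "
from h import *
go([.45,-.235,.405],-.27); go([.665,.026,.405],.583)"
```

```text
xyz [-0.4828 -1.0197 -0.002 ] rot [-1.000e-04  1.000e-04 -1.366e-01] yawnow -1.128
xyz [-9.6180e-01 -2.0401e+00 -1.5000e-03] rot [-1.000e-04  1.000e-04 -2.723e-01] yawnow -1.128
```

```bash
python3 -m inch '[{"xyz":[-0.06,-0.125,0],"delta_rot":[0,0,-0.017],"grip":0},{"xyz":[-0.12,-0.25,0],"delta_rot":[0,0,-0.034],"grip":0},{"xyz":[-0.18,-0.375,0],"delta_rot":[0,0,-0.051],"grip":0},{"xyz":[-0.24,-0.5,0],"delta_rot":[0,0,-0.068],"grip":0},{"xyz":[-0.3,-0.625,0],"delta_rot":[0,0,-0.085],"grip":0},{"xyz":[-0.36,-0.75,0],"delta_rot":[0,0,-0.102],"grip":0},{"xyz":[-0.42,-0.875,0],"delta_rot":[0,0,-0.119],"grip":0},{"xyz":[-0.48,-1,0],"delta_rot":[0,0,-0.136],"grip":0}]'; python3 -c "
from h import *
go([.665,.026,.405],.583)"
```

```text
time_s: 0.82
ee_pos: [0.4458, -0.2364, 0.4044]
eef_rot: [0.991, -0.134, -0.0, -0.0]
contact_force: [0.0, -0.2, 0.0]
width: 0.999
xyz [ 0.4725 -1.0371 -0.0015] rot [-1.000e-04  0.000e+00 -1.355e-01] yawnow -0.2683
```

```bash
python3 -m inch '[{"xyz":[0.06,-0.125,0],"delta_rot":[0,0,-0.017],"grip":0},{"xyz":[0.12,-0.25,0],"delta_rot":[0,0,-0.034],"grip":0},{"xyz":[0.18,-0.375,0],"delta_rot":[0,0,-0.051],"grip":0},{"xyz":[0.24,-0.5,0],"delta_rot":[0,0,-0.068],"grip":0},{"xyz":[0.3,-0.625,0],"delta_rot":[0,0,-0.085],"grip":0},{"xyz":[0.36,-0.75,0],"delta_rot":[0,0,-0.102],"grip":0},{"xyz":[0.42,-0.875,0],"delta_rot":[0,0,-0.119],"grip":0},{"xyz":[0.47,-1,0],"delta_rot":[0,0,-0.136],"grip":0}]'; python3 -c "
from h import *
st();c=cam('wrist');I=env.grab_frame('wrist');cv2.imwrite('pics/w1.png',I);np.save('w1.npy',np.array(c,dtype=object),allow_pickle=True)
print(proj(c,[[.665,.027,.096],[.6886,.1448,.054]]).round(1))
cv2.imwrite('pics/w1b.png',cv2.resize(I,(800,600),interpolation=cv2.INTER_CUBIC))"
```

```text
time_s: 1.48
ee_pos: [0.6623, 0.0171, 0.4042]
eef_rot: [0.957, 0.291, -0.0, -0.0]
contact_force: [-0.2, -0.4, -0.6]
width: 0.998
{'time_s': 1.483, 'q': [-0.03, 0.558, 1.158, 0.001, 1.426, -0.621], 'ee_pos': [0.662, 0.017, 0.404], 'eef_rot': [0.957, 0.291, -0.0, -0.0], 'contact_force': [-0.198, -0.428, -0.608], 'width': 0.998}
[[288.5 196.4]
 [381.8  95.3]]
```

View pics/w1b.png

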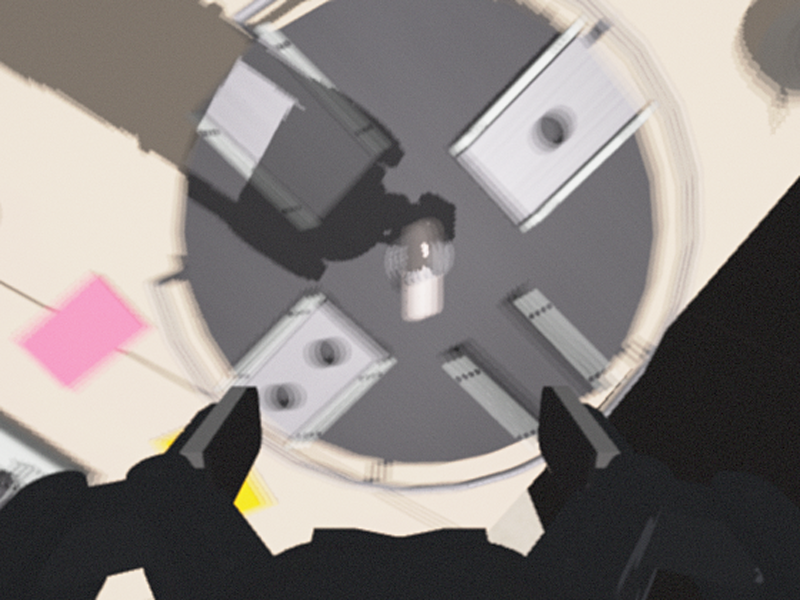

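Wrist view (scaled to 800 wide, blurred because the arm was still moving): the one-hole plate is confirmed at (553,127), opposite the two-hole at (305,375), plain at (250,110) in shadow, and the empty bay at (530,360). The bar lies along the tool's y as predicted. I'll settle and measure without viewing.

```bash
python3 -m inch '[{"xyz":[0.023,-0.023,0],"delta_rot":[0,0,0.0],"grip":0},{"xyz":[0.023,-0.023,0],"delta_rot":[0,0,0.0],"grip":0},{"xyz":[0.023,-0.023,0],"delta_rot":[0,0,0],"grip":0.3}]'
python3 - <<'E'
from h import *
c=cam('wrist');I=env.grab_frame('wrist');cv2.imwrite('pics/w2.png',I)
st()
p=proj(c,[[.665,.027,.096]])[0];print(p)
hsv=cv2.cvtColor(I,cv2.COLOR_BGR2HSV).astype(int)
# dark round holes & white bar
y0,x0=int(p[1]),int(p[0]);sub=I[y0-60:y0+70,x0-50:x0+50]
m=(sub.min(2)>150).astype(np.uint8)
n,l,s,ce=cv2.connectedComponentsWithStats(m)
for i in range(1,n):
    if s[i,4]>60:
        pts=np.argwhere(l==i)[:,::-1]; r=cv2.minAreaRect(pts.astype(np.float32)); print("bright",s[i],ce[i]+[x0-50,y0-60],r)
cv2.imwrite('pics/w2c.png',cv2.resize(I[0:360,100:500],(800,720))[:600])
pl=(I.min(2)>140)&(np.ptp(I.astype(int),axis=2)<25)
E
```

```text
time_s: 1.78
ee_pos: [0.6665, 0.0327, 0.4023]
eef_rot: [0.955, 0.298, -0.001, -0.001]
contact_force: [-1.0, -0.2, -1.1]
width: 0.882
{'time_s': 1.833, 'q': [-0.007, 0.571, 1.143, 0.002, 1.43, -0.611], 'ee_pos': [0.666, 0.032, 0.403], 'eef_rot': [0.955, 0.297, -0.001, -0.001], 'contact_force': [-0.14, -0.551, 0.64], 'width': 0.801}
[274.33379577 209.51242879]
bright [  42   30   29   59 1088] [278.24816176 208.54871324] ((56.12297821044922, 59.07286071777344), (27.239492416381836, 58.44967269897461), 1.5911403894424438)
bright [33 36  6 21 81] [259.30864198 194.09876543] ((35.5, 46.0), (20.0, 5.0), 90.0)
bright [  0  91  23  39 516] [231.65116279 261.02713178] ((11.0, 110.0), (38.0, 22.0), 90.0)
bright [  9 115  20  15 107] [244.21495327 271.10280374] ((19.20566177368164, 123.26980590820312), (5.712944507598877, 22.790348052978516), 47.48955154418945)
bright [ 72 116  19  14  96] [303.48958333 271.60416667] ((80.52263641357422, 124.02075958251953), (20.701744079589844, 5.712944030761719), 42.51044845581055)
```

View pics/w2c.png

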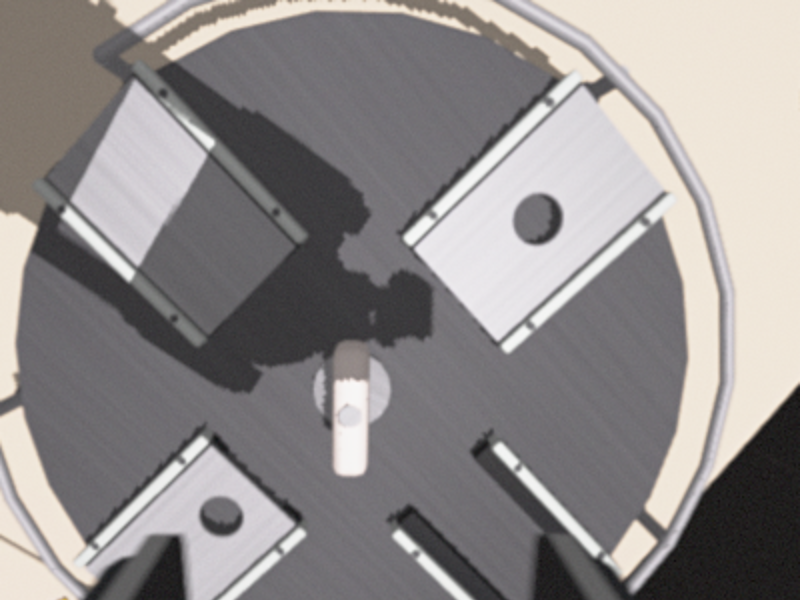

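Sharp view (crop ×2, offset 100,0): bar centred at (350,409), one-hole at (538,218) with its corners visible, one end of the gate's rail at (100,55).

Run:
```python
from h import *
c=cam('wrist')
A=lambda l:np.array([[100+(x+.5)/2-.5,(y+.5)/2-.5] for x,y in l])
b=onplane(c,A([(350,342),(350,475)]),.096)[:,:2];ax=b.mean(0);d=b[1]-b[0];print("bar",ax.round(4),np.hypot(*d),np.degrees(np.arctan2(*d[::-1])))
h=onplane(c,A([(538,217)]),.054)[:,:2]
pc=onplane(c,A([(412,243),(503,342),(580,80),(670,195)]),.054)[:,:2];print(pc.round(4),h.round(4),pc.mean(0).round(4))
for X in (h[0],pc.mean(0)):
    v=X-ax;print("onehole",np.degrees(np.arctan2(*v[::-1])).round(1),np.hypot(*v).round(4))
e=pc[2:].mean(0)-pc[:2].mean(0);print("edge dir",np.degrees(np.arctan2(*e[::-1])))
q=onplane(c,A([(300,242),(205,342)]),.054)[:,:2].mean(0)-ax;print("plain inner",np.degrees(np.arctan2(*q[::-1])),np.hypot(*q))
g=onplane(c,A([(103,58)]),.055)[0,:2]-ax;print("gate end",np.degrees(np.arctan2(*g[::-1])),np.hypot(*g))
go([ax[0],ax[1],.30],np.radians(33.4)); go([ax[0],ax[1],.24],np.radians(33.4))
```

```text
bar [0.663  0.0296] 0.059065223856649134 -55.601343603037876
[[0.6471 0.1026]
 [0.7101 0.0903]
 [0.6672 0.1995]
 [0.7312 0.1864]] [[0.6879 0.1447]] [0.6889 0.1447]
onehole 77.8 0.1177
onehole 77.3 0.1179
edge dir 77.97582172088458
plain inner 169.98665861999268 0.06589718956164549
gate end 160.6848694446798 0.1803881305580371
xyz [-0.0134  0.0009  0.3424] rot [-0.0004  0.      0.0033] yawnow 0.6034
xyz [-0.0133  0.0015  0.5424] rot [-0.0004  0.      0.0033] yawnow 0.6034
```

```bash
python3 -m inch '[{"xyz":[-0.011,0.004,0.13],"delta_rot":[0,0,0.003],"grip":0.2},{"xyz":[-0.011,0.004,0.26],"delta_rot":[0,0,0.003],"grip":0.2},{"xyz":[-0.011,0.004,0.39],"delta_rot":[0,0,0.003],"grip":0.2},{"xyz":[-0.011,0.004,0.5],"delta_rot":[0,0,0.003],"grip":0.2},{"xyz":[-0.011,0.004,0.543],"delta_rot":[0,0,0.003],"grip":0.2},{"xyz":[-0.011,0.004,0.543],"delta_rot":[0,0,0.003],"grip":0.5},{"xyz":[-0.011,0.004,0.543],"delta_rot":[0,0,0.003],"grip":1},{"xyz":[-0.011,0.004,0.543],"delta_rot":[0,0,0.003],"grip":1}]' 30;python3 -m inch '[{"xyz":[0,0,0],"delta_rot":[0,0,0],"grip":1},{"xyz":[0,0,0],"delta_rot":[0,0,0],"grip":1},{"xyz":[0,0,0],"delta_rot":[0,0,0],"grip":1},{"xyz":[0,0,0],"delta_rot":[0,0,0],"grip":1}]' 30; python3 -c "
from h import *
st(); go([.664,.028,.24])"
```

```text
time_s: 2.5
ee_pos: [0.6646, 0.029, 0.2427]
eef_rot: [0.958, 0.288, 0.001, -0.001]
contact_force: [1.0, -0.6, 0.0]
width: 0.381
time_s: 2.83
ee_pos: [0.6643, 0.0283, 0.2453]
eef_rot: [0.958, 0.288, 0.001, -0.0]
contact_force: [-14.8, -5.5, 10.7]
width: 0.181
{'time_s': 2.833, 'q': [-0.013, 0.708, 1.301, 0.001, 1.131, -0.597], 'ee_pos': [0.664, 0.028, 0.245], 'eef_rot': [0.958, 0.288, 0.001, -0.0], 'contact_force': [-14.84, -5.508, 10.677], 'width': 0.181}
xyz [-0.0015  0.0002  0.0177] rot [ 0.0001 -0.0003 -0.    ] yawnow 0.5836
```

```bash
python3 -m inch '[{"xyz":[0,0,0],"delta_rot":[0,0,-0.009],"grip":1},{"xyz":[0,0,0],"delta_rot":[0,0,-0.025],"grip":1},{"xyz":[0,0,0],"delta_rot":[0,0,-0.041],"grip":1},{"xyz":[0,0,0],"delta_rot":[0,0,-0.057],"grip":1},{"xyz":[0,0,0],"delta_rot":[0,0,-0.073],"grip":1},{"xyz":[0,0,0],"delta_rot":[0,0,-0.089],"grip":1},{"xyz":[0,0,0],"delta_rot":[0,0,-0.105],"grip":1},{"xyz":[0,0,0],"delta_rot":[0,0,-0.12],"grip":1}]' 30; python3 -c "
from h import *
go([.664,.028,.242],.5836+np.radians(109.8))"
```

```text
time_s: 3.5
ee_pos: [0.6644, 0.0285, 0.2455]
eef_rot: [0.783, 0.622, 0.001, 0.0]
contact_force: [6.6, 3.0, -13.9]
width: 0.18
xyz [-0.0021 -0.001   0.0115] rot [ 0.0005 -0.     -0.1842] yawnow 1.3427
```

```bash
python3 -m inch '[{"xyz":[0,0,0],"delta_rot":[0,0,-0.016],"grip":1},{"xyz":[0,0,0],"delta_rot":[0,0,-0.032],"grip":1},{"xyz":[0,0,0],"delta_rot":[0,0,-0.048],"grip":1},{"xyz":[0,0,0],"delta_rot":[0,0,-0.064],"grip":1},{"xyz":[0,0,0],"delta_rot":[0,0,-0.08],"grip":1},{"xyz":[0,0,0],"delta_rot":[0,0,-0.096],"grip":1},{"xyz":[0,0,0],"delta_rot":[0,0,-0.11],"grip":1},{"xyz":[0,0,0],"delta_rot":[0,0,-0.12],"grip":1}]' 30; python3 -c "
from h import *
go([.664,.028,.242],.5836+np.radians(109.8))"
```

```text
time_s: 4.17
ee_pos: [0.6644, 0.029, 0.2455]
eef_rot: [0.497, 0.868, 0.001, 0.001]
contact_force: [3.4, 3.7, -13.0]
width: 0.176
xyz [-0.0021 -0.0027  0.0115] rot [ 0.0005  0.0001 -0.0634] yawnow 2.1018
```

```bash
python3 -m inch '[{"xyz":[0,0,0],"delta_rot":[0,0,-0.016],"grip":1},{"xyz":[0,0,0],"delta_rot":[0,0,-0.032],"grip":1},{"xyz":[0,0,0],"delta_rot":[0,0,-0.048],"grip":1},{"xyz":[0,0,0],"delta_rot":[0,0,-0.06],"grip":1},{"xyz":[0,0,0],"delta_rot":[0,0,-0.063],"grip":1},{"xyz":[0,0,0],"delta_rot":[0,0,-0.063],"grip":1}]' 30; python3 -c "
from h import *
st();cv2.imwrite('pics/s3.png',env.grab_frame('scene'))"; python3 -m inch '[{"xyz":[0,0,0],"delta_rot":[0,0,0],"grip":0.5},{"xyz":[0,0,0],"delta_rot":[0,0,0],"grip":0.5},{"xyz":[0,0,-0.1],"delta_rot":[0,0,0],"grip":0.4},{"xyz":[0,0,-0.23],"delta_rot":[0,0,0],"grip":0.3},{"xyz":[0,0,-0.36],"delta_rot":[0,0,0.01],"grip":0.3},{"xyz":[0,0,-0.49],"delta_rot":[0,0,0.026],"grip":0.3},{"xyz":[0,0,-0.53],"delta_rot":[0,0,0.042],"grip":0.5},{"xyz":[0,0,-0.53],"delta_rot":[0,0,0.058],"grip":1}]'
```

```text
time_s: 4.67
ee_pos: [0.6643, 0.0291, 0.2455]
eef_rot: [0.317, 0.949, 0.001, 0.001]
contact_force: [1.8, 2.0, -12.4]
width: 0.184
{'time_s': 4.667, 'q': [-0.011, 0.708, 1.301, 0.002, 1.131, -2.509], 'ee_pos': [0.664, 0.029, 0.245], 'eef_rot': [0.317, 0.949, 0.001, 0.001], 'contact_force': [1.808, 1.977, -12.442], 'width': 0.184}
time_s: 5.38
ee_pos: [0.6636, 0.0287, 0.4111]
eef_rot: [0.487, 0.873, 0.004, 0.005]
contact_force: [0.3, -0.2, 0.0]
width: 0.425
```

```bash
python3 -c "
from h import *
go([.60,.02,.405],np.radians(98.4))"
```

```text
xyz [ 0.087  -0.1956  0.0178] rot [0.002  0.0004 0.0648] yawnow 2.1247
```

```bash
python3 -m inch '[{"xyz":[0.03,-0.065,0.005],"delta_rot":[0.001,0,0.016],"grip":1},{"xyz":[0.06,-0.13,0.01],"delta_rot":[0.002,0,0.032],"grip":1},{"xyz":[0.087,-0.196,0.017],"delta_rot":[0.002,0,0.048],"grip":1},{"xyz":[0.087,-0.196,0.017],"delta_rot":[0.002,0,0.065],"grip":1},{"xyz":[0.087,-0.196,0.017],"delta_rot":[0.002,0,0.065],"grip":1},{"xyz":[0.087,-0.196,0.017],"delta_rot":[0.002,0,0.065],"grip":1},{"xyz":[0.087,-0.196,0.017],"delta_rot":[0.002,0,0.065],"grip":1}]'; python3 -c "
from h import *
c=cam('wrist');I=env.grab_frame('wrist');st();cv2.imwrite('pics/w4.png',I);cv2.imwrite('pics/w4b.png',cv2.resize(I,(800,600),interpolation=cv2.INTER_CUBIC))"
```

```text
time_s: 5.97
ee_pos: [0.6002, 0.0199, 0.4059]
eef_rot: [0.653, 0.758, -0.0, 0.002]
contact_force: [0.1, -0.0, 0.0]
width: -0.003
{'time_s': 6.017, 'q': [-0.027, 0.413, 1.367, -0.003, 1.36, -1.746], 'ee_pos': [0.6, 0.02, 0.406], 'eef_rot': [0.653, 0.757, -0.001, 0.001], 'contact_force': [0.343, 1.507, -0.173], 'width': -0.001}
```

View pics/w4b.png

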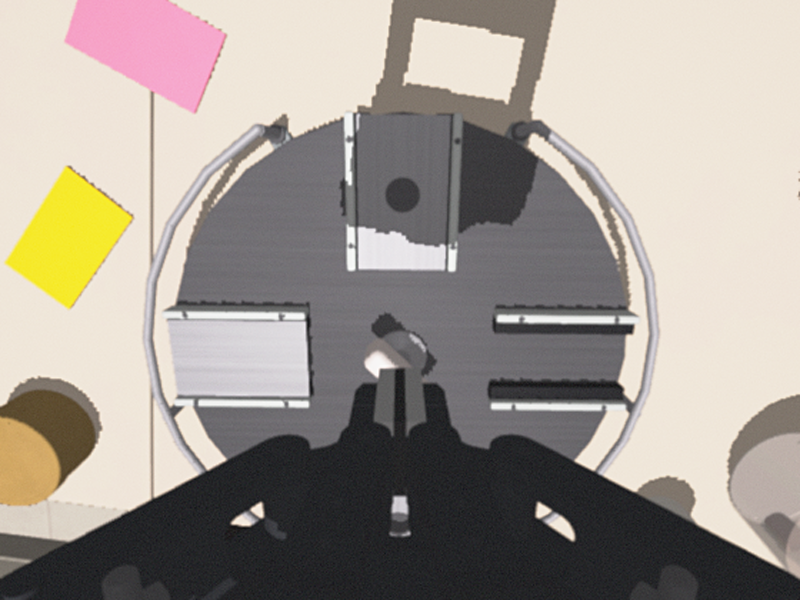

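The one-hole plate (hole at 402,194) now faces the gate, whose rail ends are at (272,132) and (522,130). I'll measure how well they line up.

Run:
```python
from h import *
c=cam('wrist'); A=lambda l:np.array([[(x+.5)*.7-.5,(y+.5)*.7-.5] for x,y in l])
h=onplane(c,A([(402.5,194)]),.054)[0,:2]
p=onplane(c,A([(357,270),(448,271),(358,114),(449,114)]),.054)[:,:2]
e=p[2:].mean(0)-p[:2].mean(0);a=np.degrees(np.arctan2(*e[::-1]));print("plate",h.round(4),p.round(4),p.mean(0).round(4),a, np.hypot(*e))
g=onplane(c,A([(271,132),(523,130)]),.055)[:,:2];d=g[1]-g[0];print("gate",g.round(4),np.hypot(*d),"normal",np.degrees(np.arctan2(*d[::-1]))-90)
for ax in ([.664,.028],[.664,.029]):
  for X in (h,p.mean(0),g[0],g[1]): v=X-ax;print(np.degrees(np.arctan2(*v[::-1]))%360,np.hypot(*v))
```

```text
plate [0.5459 0.0125] [[ 0.6012 -0.0109]
 [ 0.5925  0.0514]
 [ 0.5014 -0.0227]
 [ 0.4929  0.0341]] [0.547 0.013] -171.70863863714106 0.10076734950006438
gate [[ 0.5202 -0.0761]
 [ 0.4953  0.0822]] 0.16017899968547322 normal 8.953182341109184
187.47188566000085 0.1190686463041247
187.3090430090677 0.11795155144176604
215.89679074226078 0.17746174824497626
162.19453075391445 0.1771719677827085
187.94846774935831 0.11920280966320371
187.7903223927635 0.11808293845193636
216.15747049776922 0.1780499180378759
162.50296052925555 0.17686874423102678
```

```bash
python3 -c "
from h import *
go([.6195,.0216,.24],np.radians(98.2));go([.6195,.0216,.2195],np.radians(98.2))"
```

```text
xyz [-0.0024  0.0637  0.552 ] rot [0.0002 0.0005 0.0008] yawnow 1.7189
xyz [-0.0022  0.0636  0.6203] rot [0.0002 0.0005 0.0008] yawnow 1.7189
```

```bash
python3 -m inch '[{"xyz":[-0.002,0.064,0.1],"delta_rot":[0,0,0.001],"grip":1},{"xyz":[-0.002,0.064,0.22],"delta_rot":[0,0,0.001],"grip":1},{"xyz":[-0.002,0.064,0.34],"delta_rot":[0,0,0.001],"grip":1},{"xyz":[-0.002,0.064,0.46],"delta_rot":[0,0,0.001],"grip":1},{"xyz":[-0.002,0.064,0.55],"delta_rot":[0,0,0.001],"grip":1},{"xyz":[-0.002,0.064,0.59],"delta_rot":[0,0,0.001],"grip":1},{"xyz":[-0.002,0.064,0.62],"delta_rot":[0,0,0.001],"grip":1},{"xyz":[-0.002,0.064,0.62],"delta_rot":[0,0,0.001],"grip":1}]'; python3 -c "
from h import *
st(); u=np.array([np.cos(np.radians(188.2)),np.sin(np.radians(188.2))])
for r in (.056,.103): p=np.array([.664,.028])+r*u; go([p[0],p[1],.2195],np.radians(98.2))"
```

```text
time_s: 6.68
ee_pos: [0.6198, 0.0217, 0.2188]
eef_rot: [0.655, 0.756, -0.001, 0.001]
contact_force: [-0.3, -0.0, -0.0]
width: 0.0
{'time_s': 6.683, 'q': [-0.024, 0.654, 1.464, -0.003, 1.024, -1.736], 'ee_pos': [0.62, 0.022, 0.219], 'eef_rot': [0.655, 0.756, -0.001, 0.001], 'contact_force': [-0.31, -0.023, -0.008], 'width': 0.0}
xyz [-0.0002 -0.0378 -0.0025] rot [-0.      0.0004 -0.0001] yawnow 1.7134
xyz [-0.0003 -0.1944 -0.0024] rot [-0.      0.0004 -0.0001] yawnow 1.7134
```

```bash
python3 -m inch '[{"xyz":[0,-0.025,-0.002],"delta_rot":[0,0,0],"grip":1},{"xyz":[0,-0.045,-0.002],"delta_rot":[0,0,0],"grip":1},{"xyz":[0,-0.06,-0.002],"delta_rot":[0,0,0],"grip":1},{"xyz":[0,-0.075,-0.002],"delta_rot":[0,0,0],"grip":1},{"xyz":[0,-0.09,-0.002],"delta_rot":[0,0,0],"grip":1},{"xyz":[0,-0.105,-0.002],"delta_rot":[0,0,0],"grip":1},{"xyz":[0,-0.12,-0.002],"delta_rot":[0,0,0],"grip":1},{"xyz":[0,-0.135,-0.002],"delta_rot":[0,0,0],"grip":1}]';python3 -c "
from h import *
st();p=np.array([.664,.028])+.099*np.array([np.cos(np.radians(188.2)),np.sin(np.radians(188.2))]); go([p[0],p[1],.2195],np.radians(98.2))"
```

```text
time_s: 7.35
ee_pos: [0.5793, 0.0159, 0.2195]
eef_rot: [0.655, 0.756, -0.001, 0.001]
contact_force: [1.3, 0.4, 2.0]
width: 0.0
{'time_s': 7.35, 'q': [-0.035, 0.577, 1.592, -0.003, 0.972, -1.747], 'ee_pos': [0.579, 0.016, 0.22], 'eef_rot': [0.655, 0.756, -0.001, 0.001], 'contact_force': [1.31, 0.425, 1.957], 'width': 0.0}
xyz [-0.0003 -0.0448  0.0001] rot [ 0.      0.0004 -0.0001] yawnow 1.7134
```

```bash
python3 -m inch '[{"xyz":[0,-0.015,0],"delta_rot":[0,0,0],"grip":1},{"xyz":[0,-0.03,0],"delta_rot":[0,0,0],"grip":1},{"xyz":[0,-0.045,0],"delta_rot":[0,0,0],"grip":1},{"xyz":[0,-0.045,0],"delta_rot":[0,0,0],"grip":1},{"xyz":[0,-0.02,0],"delta_rot":[0,0,0],"grip":1},{"xyz":[0,-0.02,-0.12],"delta_rot":[0,0,0],"grip":1},{"xyz":[0,-0.02,-0.24],"delta_rot":[0,0,0],"grip":0.2},{"xyz":[0,-0.1,-0.35],"delta_rot":[0,0,0],"grip":0.1}]';python3 -m inch '[{"xyz":[0,-0.08,-0.15],"delta_rot":[0,0,0],"grip":0},{"xyz":[0,-0.1,-0.2],"delta_rot":[0,0,0],"grip":0},{"xyz":[0,-0.1,-0.2],"delta_rot":[0,0,0],"grip":0},{"xyz":[0,-0.1,-0.2],"delta_rot":[0,0,0],"grip":0},{"xyz":[0,-0.1,-0.2],"delta_rot":[0,0,0],"grip":0}]'; python3 -c "
from h import *
I=env.grab_frame('wrist');st();cv2.imwrite('pics/w5.png',I);cv2.imwrite('pics/w5b.png',cv2.resize(I,(800,600),interpolation=cv2.INTER_CUBIC))"
```

```text
time_s: 8.02
ee_pos: [0.5515, 0.0121, 0.3261]
eef_rot: [0.655, 0.756, -0.0, 0.001]
contact_force: [0.2, -0.4, 0.3]
width: 0.27
time_s: 8.43
ee_pos: [0.5221, 0.0081, 0.3851]
eef_rot: [0.655, 0.756, -0.001, 0.001]
contact_force: [0.2, 0.5, 0.2]
width: 0.977
{'time_s': 8.483, 'q': [-0.054, 0.256, 1.625, -0.003, 1.261, -1.767], 'ee_pos': [0.522, 0.008, 0.385], 'eef_rot': [0.655, 0.756, -0.001, 0.001], 'contact_force': [-0.641, -0.062, -0.886], 'width': 0.999}
```

View pics/w5b.png

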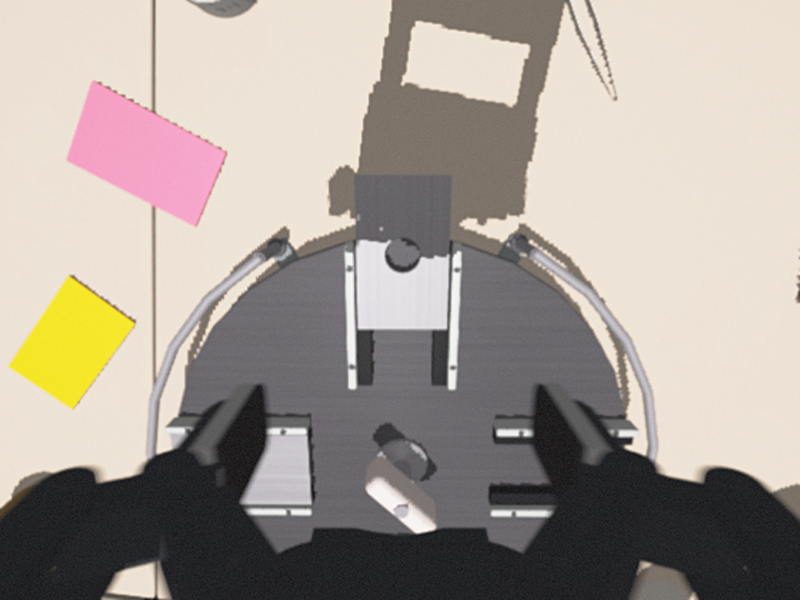

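The plate now overhangs (hole at 403,254; outer edge y≈176; inner edge y≈329). I'll measure it.

Run:
```python
from h import *
c=cam('wrist'); A=lambda l:np.array([[(x+.5)*.7-.5,(y+.5)*.7-.5] for x,y in l])
p=onplane(c,A([(357,329),(449,330),(356,176),(451,176)]),.054)[:,:2];h=onplane(c,A([(403,254)]),.054)[0,:2]
e=p[2:].mean(0)-p[:2].mean(0);a=np.degrees(np.arctan2(*e[::-1]));C=p.mean(0);print(p.round(4),C.round(4),h.round(4),a,np.hypot(*e))
ax=np.array([.664,.0285]);print(np.hypot(*(C-ax)),np.hypot(*(h-ax)),np.hypot(*(p[2:].mean(0)-ax)))
print(proj(c,[[.664,.0285,.096]])/.7)
```

```text
[[ 0.5576 -0.0166]
 [ 0.5494  0.0445]
 [ 0.4595 -0.0289]
 [ 0.4512  0.0286]] [0.5044 0.0069] [0.503  0.0065] -171.80199500708818 0.0991389344763937
0.1610502309447438 0.16250671922874207 0.21061831534115397
[[400.45146495 512.05297441]]
```

```bash
python3 -c "
from h import *
go([.474,.0024,.208],np.radians(98.2))"
```

```text
xyz [ 0.0056 -0.1611  0.5889] rot [-0.0001  0.0004 -0.    ] yawnow 1.7138
```

```bash
python3 -m inch '[{"xyz":[0.003,-0.1,0.05],"delta_rot":[0,0,0],"grip":0},{"xyz":[0.005,-0.161,0.14],"delta_rot":[0,0,0],"grip":0},{"xyz":[0.005,-0.161,0.27],"delta_rot":[0,0,0],"grip":0},{"xyz":[0.005,-0.161,0.4],"delta_rot":[0,0,0],"grip":0},{"xyz":[0.005,-0.161,0.5],"delta_rot":[0,0,0],"grip":0},{"xyz":[0.005,-0.161,0.56],"delta_rot":[0,0,0],"grip":0},{"xyz":[0.005,-0.161,0.589],"delta_rot":[0,0,0],"grip":0},{"xyz":[0.005,-0.161,0.589],"delta_rot":[0,0,0],"grip":0}]'; python3 -m inch '[{"xyz":[0,0,0],"delta_rot":[0,0,0],"grip":0.15},{"xyz":[0,0,0],"delta_rot":[0,0,0],"grip":0.3},{"xyz":[0,0,0],"delta_rot":[0,0,0],"grip":0.5},{"xyz":[0,0,0],"delta_rot":[0,0,0],"grip":0.5},{"xyz":[0,0,0],"delta_rot":[0,0,0],"grip":0.5},{"xyz":[0,0,0],"delta_rot":[0,0,0],"grip":0.5}]' 60; python3 -c "
from h import *
st();I=env.grab_frame('wrist');cv2.imwrite('pics/w6.png',I)"
```

```text
time_s: 9.15
ee_pos: [0.4737, 0.0023, 0.2056]
eef_rot: [0.655, 0.756, -0.003, -0.001]
contact_force: [-0.3, 0.4, -0.4]
width: 0.998
time_s: 9.65
ee_pos: [0.474, 0.0023, 0.2063]
eef_rot: [0.655, 0.756, -0.002, -0.001]
contact_force: [-0.2, 1.3, 5.7]
width: 0.674
{'time_s': 9.65, 'q': [-0.072, 0.413, 1.899, -0.003, 0.834, -1.784], 'ee_pos': [0.474, 0.002, 0.206], 'eef_rot': [0.655, 0.756, -0.002, -0.001], 'contact_force': [-0.183, 1.265, 5.706], 'width': 0.674}
```

```bash
python3 -m inch '[{"xyz":[0,0,-0.02],"delta_rot":[0,0,0],"grip":0.6},{"xyz":[0,0,-0.05],"delta_rot":[0,0,0],"grip":0.6},{"xyz":[0,0,-0.1],"delta_rot":[0,0,0],"grip":0.6},{"xyz":[0,0,-0.17],"delta_rot":[0,0,0],"grip":0.6},{"xyz":[0,0,-0.25],"delta_rot":[0,0,0],"grip":0.6},{"xyz":[0,0,-0.3],"delta_rot":[0,0,0],"grip":0.6},{"xyz":[0,0,-0.3],"delta_rot":[0,0,0],"grip":0.6}]' 80; python3 -c "
from h import *
st();I=env.grab_frame('wrist');cv2.imwrite('pics/w7.png',I);cv2.imwrite('pics/s7.png',env.grab_frame('scene'))
J=cv2.imread('pics/s7.png');W=cv2.resize(I,(533,400));S=cv2.resize(J[130:290,140:330],(267,225));F=cv2.resize(J[290:400,180:300],(267,175+0))
cv2.imwrite('pics/m7.png',np.hstack([W,np.vstack([S,F])]))"
```

```text
time_s: 10.28
ee_pos: [0.4747, 0.0025, 0.2998]
eef_rot: [0.655, 0.756, -0.001, 0.001]
contact_force: [0.7, 0.5, -0.7]
width: 0.662
{'time_s': 10.283, 'q': [-0.071, 0.255, 1.843, -0.003, 1.042, -1.784], 'ee_pos': [0.475, 0.003, 0.3], 'eef_rot': [0.655, 0.756, -0.001, 0.001], 'contact_force': [0.656, 0.474, -0.714], 'width': 0.662}
```

View pics/m7.png

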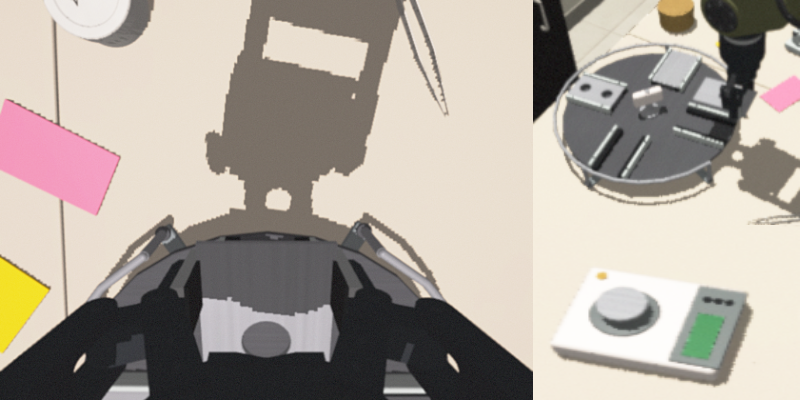

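The plate is held flat and the other two are still in their bays. Next I'll measure the pan from both fixed cameras.

Run:
```python
from h import *
import sys
def pan(n,x,y,f):
    I=cv2.imread(f);g=cv2.cvtColor(I,cv2.COLOR_BGR2GRAY);w=24;s=g[y-w:y+w,x-w:x+w]
    best=None
    for lo in range(130,200,5):
        m=((s>lo)&(s<lo+50)).astype(np.uint8);k,l,t,ce=cv2.connectedComponentsWithStats(m,connectivity=4);i=l[w,w]
        if i: 
            ct=max(cv2.findContours((l==i).astype(np.uint8),0,1)[0],key=cv2.contourArea)
            if len(ct)>8: e=cv2.fitEllipse(ct);p=np.array(e[0])+[x-w,y-w];print(lo,p.round(1),np.round(e[1],1),onplane(cam(n),[p],.067)[0].round(4))
pan("scene",220,340,"pics/s7.png")
print();pan("side",214,328,"pics/side0.png")
for n in("scene","side"):
    c=cam(n);t=np.linspace(0,6.28,40);P=proj(c,np.c_[.435+.025*np.cos(t),.364+.025*np.sin(t),.067+0*t]);print(n,np.ptp(P,axis=0),P.mean(0))
print("beaker",onplane(cam("scene"),[[323,370]],0),"glass",onplane(cam("scene"),[[110,310]],0))
```

```text
170 [219.4 339. ] [18.3 23.3] [0.4388 0.363  0.067 ]
175 [219.4 338.8] [18.7 23. ] [0.4392 0.3624 0.067 ]
180 [219.2 338.6] [18.9 23.1] [0.4398 0.3624 0.067 ]
185 [219.3 338.5] [18.9 23. ] [0.4398 0.3621 0.067 ]
190 [219.2 338.4] [19.2 22.4] [0.4401 0.362  0.067 ]
195 [219.2 338.3] [19.5 22.3] [0.4403 0.3618 0.067 ]

135 [215.3 331. ] [26.3 27.2] [0.4267 0.3714 0.067 ]
140 [213.2 330.1] [22.5 27.8] [0.4321 0.3723 0.067 ]
145 [213.9 325.6] [16.7 22.3] [0.4384 0.3623 0.067 ]
150 [214.2 325.5] [16.6 23.2] [0.438  0.3617 0.067 ]
155 [213.9 325.5] [16.8 22.2] [0.4386 0.3621 0.067 ]
160 [213.9 325.4] [17. 22.] [0.4389 0.3619 0.067 ]
165 [214.1 325.3] [16.9 21.9] [0.4387 0.3614 0.067 ]
170 [214.  325.2] [17.1 21.9] [0.439  0.3612 0.067 ]
175 [214.  324.9] [17.3 21.8] [0.4396 0.3607 0.067 ]
180 [212.1 326.6] [ 3.1 12.9] [0.4401 0.3666 0.067 ]
scene [23.62391112 21.5490624 ] [220.4070696  340.19649164]
side [22.49921331 18.88330758] [214.38461905 326.841482  ]
beaker [[0.22705644 0.28776382 0.        ]] glass [[ 7.37928279e-01  4.14144739e-01 -1.11022302e-16]]
```

```bash
python3 -c "
from h import *
go([.55,.363,.33],np.radians(98.2));go([.408,.36,.23],np.radians(98.2))"
```

```text
xyz [ 1.1531  0.4213 -0.1151] rot [-0.0005  0.0003 -0.    ] yawnow 1.7138
xyz [ 1.2113 -0.0476  0.2197] rot [-0.0005  0.0003 -0.    ] yawnow 1.7138
```

```bash
python3 -m inch '[{"xyz":[0.1,0.036,-0.03],"delta_rot":[0,0,0],"grip":0.6},{"xyz":[0.22,0.08,-0.06],"delta_rot":[0,0,0],"grip":0.6},{"xyz":[0.34,0.124,-0.1],"delta_rot":[0,0,0],"grip":0.6},{"xyz":[0.46,0.168,-0.115],"delta_rot":[0,0,0],"grip":0.6},{"xyz":[0.58,0.212,-0.115],"delta_rot":[0,0,0],"grip":0.6},{"xyz":[0.7,0.256,-0.115],"delta_rot":[0,0,0],"grip":0.6},{"xyz":[0.82,0.3,-0.115],"delta_rot":[0,0,0],"grip":0.6},{"xyz":[0.94,0.344,-0.115],"delta_rot":[0,0,0],"grip":0.6}]'; python3 -m inch '[{"xyz":[0.1,0.036,0],"delta_rot":[0,0,0],"grip":0.6},{"xyz":[0.19,0.07,0],"delta_rot":[0,0,0],"grip":0.6},{"xyz":[0.21,0.077,0],"delta_rot":[0,0,0],"grip":0.6},{"xyz":[0.21,0.077,0],"delta_rot":[0,0,0],"grip":0.6},{"xyz":[0.21,0.077,0],"delta_rot":[0,0,0],"grip":0.6},{"xyz":[0.21,0.077,0],"delta_rot":[0,0,0],"grip":0.6}]'; python3 -c "
from h import *
c=cam('wrist');I=env.grab_frame('wrist');st();cv2.imwrite('pics/w8.png',I);P=proj(c,[[.437,.3628,.067]])[0];print(P)
cv2.imwrite('pics/w8b.png',cv2.resize(I,(800,600),interpolation=cv2.INTER_CUBIC))"
```

```text
time_s: 11.05
ee_pos: [0.536, 0.2984, 0.3286]
eef_rot: [0.655, 0.756, -0.003, -0.001]
contact_force: [0.2, 0.1, 0.4]
width: 0.666
time_s: 11.55
ee_pos: [0.55, 0.3629, 0.3277]
eef_rot: [0.655, 0.756, -0.004, -0.001]
contact_force: [-0.3, 0.5, -2.5]
width: 0.662
{'time_s': 11.6, 'q': [0.528, 0.608, 1.259, -0.001, 1.281, -1.185], 'ee_pos': [0.55, 0.363, 0.328], 'eef_rot': [0.655, 0.755, -0.003, -0.001], 'contact_force': [0.719, -0.302, -1.659], 'width': 0.664}
[306.44900827  54.62304075]
```

View pics/w8b.png

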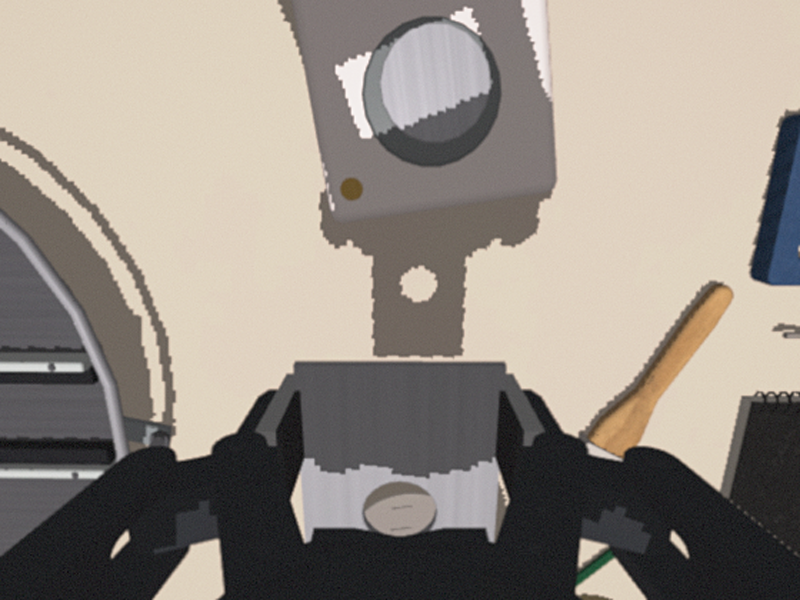

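Pan top centre is at (437,82). The held plate's outer edge runs (296,363)–(507,363), hole at (400,509).

Run:
```python
from h import *
from scipy.optimize import brentq
c=cam('wrist'); A=lambda l:np.array([[(x+.5)*.7-.5,(y+.5)*.7-.5] for x,y in l])
print("pan",onplane(c,A([(437,82.5)]),.067))
s=env.observe();T=np.array(s["ee_pos"]);R0=R.from_quat(s["eef_rot"])
f=lambda z:np.hypot(*np.diff(onplane(c,A([(296,363),(507,363)]),z),axis=0)[0,:2])-.06
z=brentq(f,.1,.25);e=onplane(c,A([(296,363),(507,363)]),z);print("edge tool",R0.inv().apply(e-T).round(4))
o=e.mean(0)
for zz in (z-.004,z-.002,z,z+.002,z+.004):
    h=onplane(c,A([(400,509)]),zz)[0];print(zz.round(4),R0.inv().apply(h-T).round(4),np.linalg.norm(h-o).round(4))
```

```text
pan [[0.43891458 0.36269739 0.067     ]]
edge tool [[-0.0297 -0.0184  0.1558]
 [ 0.0303 -0.0186  0.1557]]Traceback (most recent call last):
  File "<stdin>", line 10, in <module>
AttributeError: 'float' object has no attribute 'round'
```

Run:
```python
from h import *
c=cam('wrist'); A=lambda l:np.array([[(x+.5)*.7-.5,(y+.5)*.7-.5] for x,y in l])
s=env.observe();T=np.array(s["ee_pos"]);R0=R.from_quat(s["eef_rot"])
o=T+R0.apply([0,-.0185,.1557])
for zz in o[2]+np.array([-.004,0,.004]):
    h=onplane(c,A([(400,509)]),zz)[0];print(round(zz,4),R0.inv().apply(h-T).round(4),np.linalg.norm(h-o).round(4))
go([.4071,.3582,.27],np.radians(98.2));go([.4071,.3582,.2285],np.radians(98.2))
```

```text
0.1685 [-0.      0.0341  0.1594] 0.0527
0.1725 [-0.      0.0308  0.1554] 0.0493
0.1765 [-0.      0.0275  0.1514] 0.0462
xyz [ 0.0528 -0.4726  0.1963] rot [-0.001   0.0005 -0.0002] yawnow 1.7127
xyz [ 0.0532 -0.4717  0.3347] rot [-0.001   0.0005 -0.0002] yawnow 1.7127
```

```bash
python3 -m inch '[{"xyz":[0.013,-0.12,0.03],"delta_rot":[-0.001,0,0],"grip":0.6},{"xyz":[0.026,-0.24,0.08],"delta_rot":[-0.001,0,0],"grip":0.6},{"xyz":[0.04,-0.36,0.13],"delta_rot":[-0.001,0,0],"grip":0.6},{"xyz":[0.053,-0.472,0.18],"delta_rot":[-0.001,0,0],"grip":0.6},{"xyz":[0.053,-0.472,0.26],"delta_rot":[-0.001,0,0],"grip":0.6},{"xyz":[0.053,-0.472,0.31],"delta_rot":[-0.001,0,0],"grip":0.6},{"xyz":[0.053,-0.472,0.331],"delta_rot":[-0.001,0,0],"grip":0.6},{"xyz":[0.053,-0.472,0.331],"delta_rot":[-0.001,0,0],"grip":0.6}]'; python3 -m inch '[{"xyz":[0,0,0],"delta_rot":[0,0,0],"grip":0.6},{"xyz":[0,0,0.004],"delta_rot":[0,0,0],"grip":0.6}]';python3 -c "
from h import *
st();go([.4071,.3582,.2255],np.radians(98.2))"
```

```text
time_s: 12.27
ee_pos: [0.4071, 0.3573, 0.2288]
eef_rot: [0.656, 0.755, -0.002, 0.001]
contact_force: [0.3, -0.9, -1.3]
width: 0.667
time_s: 12.43
ee_pos: [0.4077, 0.3571, 0.2287]
eef_rot: [0.656, 0.755, -0.001, 0.001]
contact_force: [0.8, 0.5, -1.2]
width: 0.667
{'time_s': 12.433, 'q': [0.652, 0.495, 1.7, -0.003, 0.949, -1.057], 'ee_pos': [0.408, 0.357, 0.229], 'eef_rot': [0.656, 0.755, -0.001, 0.001], 'contact_force': [0.785, 0.546, -1.163], 'width': 0.667}
xyz [ 0.004  -0.0014  0.0106] rot [ 0.      0.0005 -0.0005] yawnow 1.7109
```

```bash
for i in 1 ; do python3 -m inch '[{"xyz":[0.003,-0.001,0.006],"delta_rot":[0,0,0],"grip":0.6},{"xyz":[0.003,-0.001,0.008],"delta_rot":[0,0,0],"grip":0.6}]';python3 -m inch '[{"xyz":[0,0,0.005],"delta_rot":[0,0,0],"grip":0.6},{"xyz":[0,0,0.005],"delta_rot":[0,0,0],"grip":0.6}]'; python3 -m inch '[{"xyz":[0,0,0.004],"delta_rot":[0,0,0],"grip":0.6},{"xyz":[0,0,0.004],"delta_rot":[0,0,0],"grip":0.6}]';done
```

```text
time_s: 12.6
ee_pos: [0.4075, 0.358, 0.2268]
eef_rot: [0.656, 0.755, -0.0, 0.001]
contact_force: [-0.1, -0.5, -0.6]
width: 0.666
time_s: 12.77
ee_pos: [0.4076, 0.358, 0.2254]
eef_rot: [0.656, 0.755, -0.0, 0.001]
contact_force: [0.5, -0.0, -1.0]
width: 0.667
time_s: 12.93
ee_pos: [0.4076, 0.3579, 0.224]
eef_rot: [0.656, 0.755, -0.0, 0.001]
contact_force: [-0.5, 0.7, -1.2]
width: 0.666
```

```bash
python3 -m inch '[{"xyz":[0,0,0.004],"delta_rot":[0,0,0],"grip":0.6},{"xyz":[0,0,0.004],"delta_rot":[0,0,0],"grip":0.6}]';python3 -m inch '[{"xyz":[0,0,0.004],"delta_rot":[0,0,0],"grip":0.6},{"xyz":[0,0,0.004],"delta_rot":[0,0,0],"grip":0.6}]'
```

```text
time_s: 13.1
ee_pos: [0.4076, 0.358, 0.2231]
eef_rot: [0.656, 0.755, -0.0, 0.001]
contact_force: [-1.4, -0.8, 4.2]
width: 0.664
time_s: 13.27
ee_pos: [0.4076, 0.358, 0.2228]
eef_rot: [0.656, 0.755, -0.0, 0.001]
contact_force: [-6.1, -5.3, 12.8]
width: 0.66
```

```bash
python3 -m inch '[{"xyz":[0,0,-0.003],"delta_rot":[0,0,0],"grip":0.6},{"xyz":[0,0,-0.003],"delta_rot":[0,0,0],"grip":0.2},{"xyz":[0,0,-0.003],"delta_rot":[0,0,0],"grip":0},{"xyz":[0,0,-0.003],"delta_rot":[0,0,0],"grip":0},{"xyz":[0,0,-0.003],"delta_rot":[0,0,0],"grip":0},{"xyz":[0,0,-0.003],"delta_rot":[0,0,0],"grip":0},{"xyz":[0,0,-0.06],"delta_rot":[0,0,0],"grip":0},{"xyz":[0,0.05,-0.15],"delta_rot":[0,0,0],"grip":0}]';  python3 -m inch '[{"xyz":[0,0.12,-0.05],"delta_rot":[0,0,0],"grip":0},{"xyz":[0,0.25,-0.14],"delta_rot":[0,0,0],"grip":0},{"xyz":[0,0.35,-0.14],"delta_rot":[0,0,0],"grip":0},{"xyz":[0,0.35,-0.14],"delta_rot":[0,0,0],"grip":0},{"xyz":[0,0.35,-0.14],"delta_rot":[0,0,0],"grip":0},{"xyz":[0,0.35,-0.14],"delta_rot":[0,0,0],"grip":0},{"xyz":[0,0.35,-0.14],"delta_rot":[0,0,0],"grip":0},{"xyz":[0,0.35,-0.14],"delta_rot":[0,0,0],"grip":0}]'; python3 -c "
from h import *
c=cam('wrist');I=env.grab_frame('wrist');st();cv2.imwrite('pics/w9.png',I);J=env.grab_frame('scene');cv2.imwrite('pics/s9.png',J)
W=cv2.resize(I[:300],(800,429),interpolation=cv2.INTER_CUBIC);S=np.zeros((171,800,3),np.uint8);S[:,:400]=cv2.resize(J[300:385,130:330],(400,171));S[:,400:]=cv2.resize(env.grab_frame('side')[285:370,114:314],(400,171))
cv2.imwrite('pics/m9.png',np.vstack([W,S]))"
```

```text
time_s: 13.93
ee_pos: [0.4208, 0.3599, 0.2659]
eef_rot: [0.656, 0.755, -0.003, 0.001]
contact_force: [-0.5, 0.6, -0.5]
width: 1.002
time_s: 14.6
ee_pos: [0.5241, 0.375, 0.3074]
eef_rot: [0.655, 0.755, -0.003, 0.001]
contact_force: [-0.4, 0.4, 0.2]
width: 0.998
{'time_s': 14.65, 'q': [0.565, 0.596, 1.328, -0.003, 1.223, -1.146], 'ee_pos': [0.524, 0.375, 0.308], 'eef_rot': [0.655, 0.755, -0.003, 0.001], 'contact_force': [-0.087, 0.034, 0.782], 'width': 1.002}
```

View pics/m9.png

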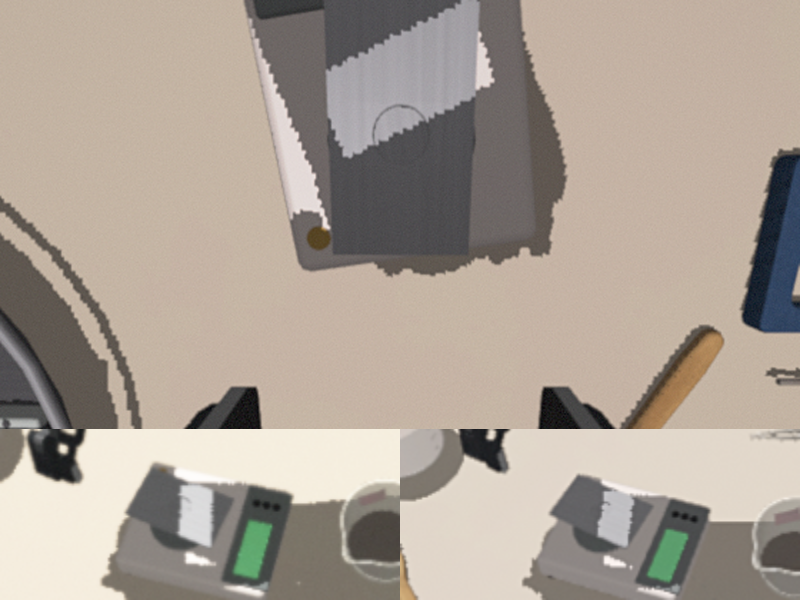

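The plate lies flat on the pan (hole at 401,135) and is released. I'll measure its pose for gripping by the middle.

Run:
```python
from h import *
c=cam('wrist'); A=lambda l:np.array([[(x+.5)*.7-.5,(y+.5)*.7-.5] for x,y in l])
h=onplane(c,A([(401,135)]),.07)[0];e=onplane(c,A([(331,254),(469,254),(326,0),(479,0)]),.07);print(h,e[:,:2].round(4))
i=e[:2].mean(0);v=e[2:].mean(0)-i; a=np.degrees(np.arctan2(v[1],v[0]));print(a,np.hypot(*(h-i)[:2]))
go([h[0],h[1],.28],np.radians(98.2));go([h[0],h[1],.2225],np.radians(98.2))
```

```text
[0.4397791  0.36208987 0.07      ] [[0.4931 0.3386]
 [0.4845 0.3988]
 [0.3953 0.3266]
 [0.3871 0.3847]]
-172.39291812691746 0.04946546182353696
xyz [-0.0025 -0.2851  0.0932] rot [-0.0006  0.0008 -0.0003] yawnow 1.712
xyz [-0.0015 -0.2844  0.2849] rot [-0.0006  0.0008 -0.0003] yawnow 1.712
```

```bash
python3 -m inch '[{"xyz":[-0.001,-0.1,0],"delta_rot":[-0.001,0.001,0],"grip":0},{"xyz":[-0.002,-0.2,0.02],"delta_rot":[-0.001,0.001,0],"grip":0},{"xyz":[-0.002,-0.284,0.06],"delta_rot":[-0.001,0.001,0],"grip":0},{"xyz":[-0.002,-0.284,0.14],"delta_rot":[-0.001,0.001,0],"grip":0},{"xyz":[-0.002,-0.284,0.22],"delta_rot":[-0.001,0.001,0],"grip":0},{"xyz":[-0.002,-0.284,0.25],"delta_rot":[-0.001,0.001,0],"grip":0},{"xyz":[-0.002,-0.284,0.264],"delta_rot":[-0.001,0.001,0],"grip":0},{"xyz":[-0.002,-0.284,0.264],"delta_rot":[-0.001,0.001,0],"grip":0}]'; python3 -c "
from h import *
st();go([.4395,.362,.2285],np.radians(98.2))"
```

```text
time_s: 15.42
ee_pos: [0.4401, 0.3621, 0.2285]
eef_rot: [0.655, 0.755, 0.001, 0.0]
contact_force: [-0.5, 0.1, 0.3]
width: 0.998
{'time_s': 15.417, 'q': [0.624, 0.546, 1.618, -0.0, 0.976, -1.088], 'ee_pos': [0.44, 0.362, 0.229], 'eef_rot': [0.655, 0.755, 0.001, 0.0], 'contact_force': [-0.536, 0.051, 0.349], 'width': 0.998}
xyz [ 0.0001 -0.0019  0.0001] rot [ 0.0003 -0.0001 -0.0003] yawnow 1.712
```

```bash
python3 -m inch '[{"xyz":[0,-0.002,0],"delta_rot":[0,0,0],"grip":0.15},{"xyz":[0,-0.002,0],"delta_rot":[0,0,0],"grip":0.3},{"xyz":[0,-0.002,0],"delta_rot":[0,0,0],"grip":0.5},{"xyz":[0,-0.002,0],"delta_rot":[0,0,0],"grip":0.6},{"xyz":[0,-0.002,0],"delta_rot":[0,0,0],"grip":0.6},{"xyz":[0,-0.002,0],"delta_rot":[0,0,0],"grip":0.6}]' 70; python3 -m inch '[{"xyz":[0,0,-0.02],"delta_rot":[0,0,0],"grip":0.6},{"xyz":[0,0,-0.08],"delta_rot":[0,0,0],"grip":0.6},{"xyz":[0,0,-0.18],"delta_rot":[0,0,0],"grip":0.6},{"xyz":[0,0,-0.3],"delta_rot":[0,0,0],"grip":0.6},{"xyz":[0,0,-0.43],"delta_rot":[0,0,0],"grip":0.6},{"xyz":[0,0,-0.55],"delta_rot":[0,0,0],"grip":0.6}]'; python3 -c "
from h import *
go([.53,.0,.40],np.radians(90));go([.33,-.31,.40],np.radians(76.6))"
```

```text
time_s: 15.92
ee_pos: [0.4398, 0.3621, 0.2304]
eef_rot: [0.655, 0.755, 0.002, 0.001]
contact_force: [-3.2, -2.3, 9.5]
width: 0.668
time_s: 16.42
ee_pos: [0.4388, 0.3614, 0.3985]
eef_rot: [0.656, 0.755, 0.003, 0.001]
contact_force: [0.5, 0.4, -1.0]
width: 0.663
xyz [-1.2355  0.1315 -0.0074] rot [ 0.0008 -0.0004  0.0225] yawnow 1.7119
xyz [-2.1648 -0.6738 -0.0136] rot [ 0.0007 -0.0005  0.0597] yawnow 1.7119
```

```bash
python3 -m inch '[{"xyz":[-0.125,0.013,-0.01],"delta_rot":[0,0,0.003],"grip":0.6},{"xyz":[-0.25,0.026,-0.02],"delta_rot":[0,0,0.006],"grip":0.6},{"xyz":[-0.375,0.039,-0.03],"delta_rot":[0,0,0.009],"grip":0.6},{"xyz":[-0.5,0.052,-0.04],"delta_rot":[0,0,0.012],"grip":0.6},{"xyz":[-0.625,0.065,-0.05],"delta_rot":[0,0,0.015],"grip":0.6},{"xyz":[-0.75,0.078,-0.06],"delta_rot":[0,0,0.018],"grip":0.6},{"xyz":[-0.875,0.091,-0.07],"delta_rot":[0,0,0.02],"grip":0.6},{"xyz":[-1,0.1,-0.07],"delta_rot":[0,0,0.022],"grip":0.6}]'; python3 -c "
from h import *
go([.516,-.366,.42],np.radians(76.6))"
```

```text
time_s: 17.08
ee_pos: [0.5105, 0.0667, 0.4206]
eef_rot: [0.706, 0.708, 0.004, 0.001]
contact_force: [0.8, 0.7, -1.7]
width: 0.67
xyz [-1.4423  0.0151 -0.0026] rot [ 0.001  -0.0006  0.0376] yawnow 1.573
```

```bash
python3 -m inch '[{"xyz":[-0.125,0.002,0],"delta_rot":[0,0,0.004],"grip":0.6},{"xyz":[-0.25,0.002,0],"delta_rot":[0,0,0.008],"grip":0.6},{"xyz":[-0.375,0.004,0],"delta_rot":[0,0,0.012],"grip":0.6},{"xyz":[-0.5,0.006,0],"delta_rot":[0,0,0.016],"grip":0.6},{"xyz":[-0.625,0.008,0],"delta_rot":[0.001,0,0.02],"grip":0.6},{"xyz":[-0.75,0.01,0],"delta_rot":[0.001,0,0.024],"grip":0.6},{"xyz":[-0.875,0.012,0],"delta_rot":[0.001,0,0.028],"grip":0.6},{"xyz":[-1,0.014,0],"delta_rot":[0.001,0,0.03],"grip":0.6}]'; python3 -c "
from h import *
go([.516,-.366,.42],np.radians(76.6))"
```

```text
time_s: 17.75
ee_pos: [0.5148, -0.2351, 0.4206]
eef_rot: [0.77, 0.638, 0.002, -0.001]
contact_force: [0.1, 0.3, -1.3]
width: 0.668
xyz [-0.4278  0.0853  0.0007] rot [ 0.0001 -0.0006  0.0073] yawnow 1.3829
```

```bash
python3 -m inch '[{"xyz":[-0.12,0.024,0],"delta_rot":[0,0,0.003],"grip":0.6},{"xyz":[-0.24,0.048,0],"delta_rot":[0,0,0.007],"grip":0.6},{"xyz":[-0.36,0.07,0],"delta_rot":[0,0,0.007],"grip":0.6},{"xyz":[-0.425,0.084,0],"delta_rot":[0,0,0.007],"grip":0.6},{"xyz":[-0.425,0.084,0],"delta_rot":[0,0,0.007],"grip":0.6},{"xyz":[-0.425,0.084,0],"delta_rot":[0,0,0.007],"grip":0.6},{"xyz":[-0.425,0.084,0],"delta_rot":[0,0,0.007],"grip":0.6},{"xyz":[-0.425,0.084,0],"delta_rot":[0,0,0.007],"grip":0.6}]'
python3 - <<'E'
from h import *
c=cam('wrist');I=env.grab_frame('wrist');st();cv2.imwrite('pics/w10.png',I)
for z in (.034,.0435,.02): print(z,proj(c,[[.4335,-.3455,z]]).round(1))
J=env.grab_frame('scene');cv2.imwrite('pics/s10.png',J);cv2.imwrite('pics/side10.png',env.grab_frame('side'))
cv2.imwrite('pics/w10b.png',cv2.resize(I,(800,600),interpolation=cv2.INTER_CUBIC))
E
```

```text
time_s: 18.42
ee_pos: [0.5159, -0.3641, 0.4208]
eef_rot: [0.784, 0.621, 0.002, -0.001]
contact_force: [-0.3, 0.2, -1.4]
width: 0.667
{'time_s': 18.467, 'q': [-0.673, 0.475, 1.244, 0.004, 1.423, -2.014], 'ee_pos': [0.516, -0.364, 0.421], 'eef_rot': [0.784, 0.621, 0.002, -0.001], 'contact_force': [-0.085, 0.322, -0.64], 'width': 0.667}
0.034 [[277.7 103.8]]
0.0435 [[277.6 103.4]]
0.02 [[277.7 104.3]]
```

View pics/w10b.png

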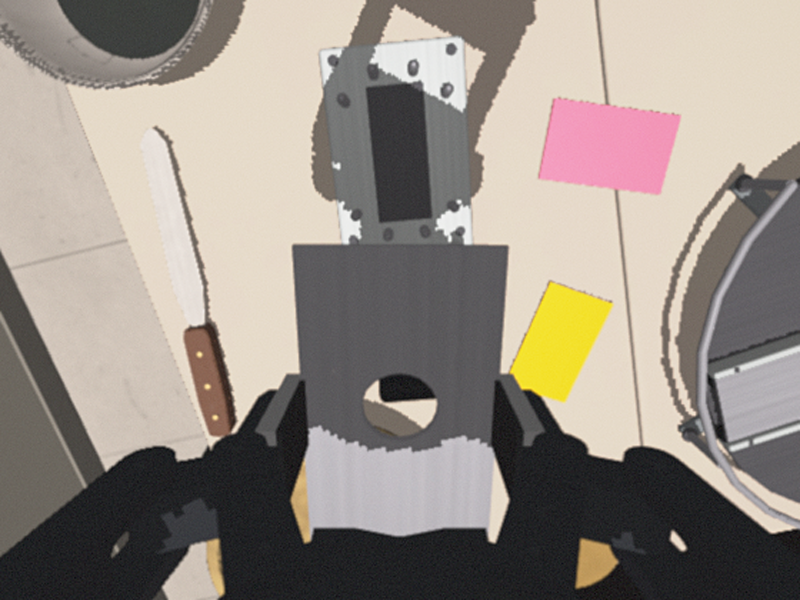

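The holder is visible: pedestal corners (367,88), (421,82), (432,217), (380,222), with the dowels round it. The plate is held flat by the middle (hole at 400,405; edge (293,246)–(508,246)).

Run:
```python
from h import *
from scipy.optimize import brentq,least_squares
c=cam('wrist'); A=lambda l:np.array([[(x+.5)*.7-.5,(y+.5)*.7-.5] for x,y in l])
def fit(px,z,M):
    P=onplane(c,A(px),z)[:,:2];M=np.array(M)/1e3
    f=lambda q:(M@np.array([[np.cos(q[2]),np.sin(q[2])],[-np.sin(q[2]),np.cos(q[2])]])+q[:2]-P).ravel()
    r=least_squares(f,[.43,-.35,-.2]);print(r.x[:2].round(4),np.degrees(r.x[2]).round(2),(r.fun*1e3).round(1))
fit([(367,88),(421,82),(432,217),(380,222)],.034,[(-47,-20),(-47,20),(47,20),(47,-20)])
fit([(372,71),(413,67),(343,99),(447,89),(356,214),(453,207),(388,235),(425,231)],.042,[(-56.5,-14),(-56.5,14),(-40,-36.5),(-40,36.5),(40,-36.5),(40,36.5),(56.5,-14),(56.5,14)])
I=cv2.imread('pics/w10.png');g=I.max(2);m=np.zeros_like(g);m[48:165,245:315]=(g[48:165,245:315]<52)
n,l,s,ce=cv2.connectedComponentsWithStats(m);i=1+s[1:,4].argmax();r=cv2.minAreaRect(np.argwhere(l==i)[:,::-1].astype(np.float32));b=cv2.boxPoints(r);print(s[i],(b/.7).round(1))
s=env.observe();T=np.array(s["ee_pos"]);R0=R.from_quat(s["eef_rot"])
z=brentq(lambda z:np.hypot(*np.diff(onplane(c,A([(293,246),(508,246)]),z),axis=0)[0,:2])-.06,.1,.35)
print("edge tool",R0.inv().apply(onplane(c,A([(293,246),(508,246)]),z)-T).round(4))
for zz in (T[2]-.164,T[2]-.162,T[2]-.16,T[2]-.158): print("hole,edge", *[R0.inv().apply(x-T).round(4) for x in onplane(c,A([(400,405),(400.5,246)]),zz)])
```

```text
[ 0.4382 -0.3444] -7.76 [-1.2 -1.2 -0.6  1.3  1.   0.5  0.8 -0.7]
[ 0.4382 -0.3447] -8.2 [-1.8  0.2 -1.7  0.7 -1.  -1.  -0.6  1.2  1.6 -1.6  0.8  1.3  1.  -0.7
  1.7  0. ]
[266 149   3   6   7] [[380.  212.9]
 [382.9 212.9]
 [382.9 220. ]
 [380.  220. ]]
edge tool [[-0.0299 -0.0507  0.1626]
 [ 0.0301 -0.0508  0.1628]]
hole,edge [ 0.     -0.0008  0.164 ] [ 1.000e-04 -5.050e-02  1.639e-01]
hole,edge [ 0.     -0.0018  0.162 ] [ 1.000e-04 -5.090e-02  1.619e-01]
hole,edge [ 0.     -0.0029  0.16  ] [ 1.000e-04 -5.120e-02  1.599e-01]
hole,edge [ 0.    -0.004  0.158] [ 1.000e-04 -5.150e-02  1.579e-01]
```

```bash
cat > ped.py <<'E'
from h import *
from scipy.optimize import least_squares
def quad(f,n,c,X0=(.4365,-.345),ang=-8,thr=None):
    I=cv2.imread(f);g=cv2.GaussianBlur(I.max(2),(0,0),.6);a=np.radians(ang);Rm=np.array([[np.cos(a),-np.sin(a)],[np.sin(a),np.cos(a)]])
    box=lambda L,W:proj(c,np.c_[np.array([(-L,-W),(-L,W),(L,W),(L,-W)])@Rm.T+X0,np.full(4,.034)])
    m=np.zeros_like(g);cv2.fillPoly(m,[box(.058,.030).astype(np.int32)],1);inn=np.zeros_like(g);cv2.fillPoly(inn,[box(.035,.012).astype(np.int32)],1)
    d=np.median(g[inn>0]);o=np.percentile(g[(m>0)],85);t=thr or (d+min(o,d+60))/2
    k,l,s,ce=cv2.connectedComponentsWithStats(((g<t)&(m>0)).astype(np.uint8),connectivity=4)
    i=np.bincount(l[inn>0]).argmax();b=cv2.morphologyEx((l==i).astype(np.uint8),cv2.MORPH_OPEN,np.ones((3,3)))
    P=np.argwhere(b)[:,::-1];W=onplane(c,P,.034)[:,:2].astype(np.float32);r=cv2.minAreaRect(W*1000)
    print(f,"dark",d,"thr",t,"area",len(P),"rect",np.round(r[0],1),np.round(r[1],1),round(r[2],1),"mean",(W.mean(0)*1e3).round(1))
if __name__=="__main__":
    quad("pics/scene0.png","scene",cam("scene"));quad("pics/side0.png","side",cam("side"));quad("pics/w10.png","wrist",cam("wrist"))
    quad("pics/side10.png","side",cam("side"))
    I=cv2.imread("pics/w10.png").max(2)
    print(I[100:104,235:345:3])
    print(I[45:175:3,278:284:3].T)
E
python3 ped.py
```

```text
pics/scene0.png dark 106.0 thr 136.0 area 310 rect [ 434.5 -337.1] [ 47.8 102.8] 80.6 mean [ 433.9 -335.9]
pics/side0.png dark 105.0 thr 134.0 area 279 rect [ 438.8 -342.4] [ 53.8 118. ] 82.4 mean [ 432.9 -338.5]
pics/w10.png dark 57.0 thr 87.0 area 3657 rect [ 438.  -344.8] [39.7 93.2] 81.9 mean [ 436.8 -344.7]
pics/side10.png dark 56.0 thr 78.5 area 309 rect [ 430.6 -345.6] [ 62.1 104.3] 82.7 mean [ 427.6 -342.6]
[[120 117 116 119 120 117 123 114 107  56  59  54  56  57  52  59  58  52
   53  59  58  71 125 118 121 119 123 117 117 115 118 110 115 209 231 229
  229]
 [121 118 116 116 117 116 118 116 112  56  56  55  58  59  62  58  58  59
   57  54  55  72 120 123 121 117 122 117 116 114 118 110 118 228 230 232
  229]
 [119 119 116 118 117 117 121 119 110  59  59  56  57  56  53  58  55  58
   56  56  56  67 121 119 122 119 122 117 122 119 122 109 114 230 230 229
  230]
 [116 118 117 118 118 113 120 117 113  53  55  55  54  57  56  54  58  56
   56  56  57  64 125 119 121 119 122 116 123 115 117 109 119 235 231 230
  230]]
[[233 233 234 175 117  57  58  58  55  54  62  58  58  59  58  57  60  60
   58  60  55  57  52  55  52  55  58  52  53  55  56  57  54  53  55  53
   54 117 114 112 115 116  92  92]
 [232 233 233 233 136  57  59  54  58  59  58  56  59  54  57  56  58  55
   56  55  58  49  58  61  52  56  58  58  57  54  57  57  58  55  57  56
   58 119 116 117 115 115  85  90]]
```

```bash
python3 -c "
from h import *
go([.4388,-.3449,.42],np.radians(81.9));go([.4388,-.3449,.22],np.radians(81.9))"
```

```text
xyz [ 0.0039 -0.2652  0.002 ] rot [ 0.0002 -0.0005 -0.0142] yawnow 1.34
xyz [ 0.0017 -0.266   0.6687] rot [ 0.0002 -0.0005 -0.0142] yawnow 1.34
```

```bash
python3 -m inch '[{"xyz":[0.003,-0.1,0],"delta_rot":[0,0,-0.007],"grip":0.6},{"xyz":[0.003,-0.2,0],"delta_rot":[0,0,-0.014],"grip":0.6},{"xyz":[0.002,-0.265,0.05],"delta_rot":[0,0,-0.014],"grip":0.6},{"xyz":[0.002,-0.266,0.17],"delta_rot":[0,0,-0.014],"grip":0.6},{"xyz":[0.002,-0.266,0.29],"delta_rot":[0,0,-0.014],"grip":0.6},{"xyz":[0.002,-0.266,0.41],"delta_rot":[0,0,-0.014],"grip":0.6},{"xyz":[0.002,-0.266,0.5],"delta_rot":[0,0,-0.014],"grip":0.6},{"xyz":[0.002,-0.266,0.55],"delta_rot":[0,0,-0.014],"grip":0.6}]'; python3 -m inch '[{"xyz":[0,0,0],"delta_rot":[0,0,0],"grip":0.6},{"xyz":[0,0,0],"delta_rot":[0,0,0],"grip":0.6}]'; python3 -c "
from h import *
st();go([.4388,-.3449,.214],np.radians(81.9))"
```

```text
time_s: 19.23
ee_pos: [0.4383, -0.344, 0.2525]
eef_rot: [0.756, 0.655, 0.001, -0.002]
contact_force: [0.0, -0.3, -1.9]
width: 0.666
time_s: 19.4
ee_pos: [0.4384, -0.3436, 0.2521]
eef_rot: [0.755, 0.655, 0.001, -0.003]
contact_force: [0.4, 0.4, -1.6]
width: 0.667
{'time_s': 19.4, 'q': [-0.731, 0.488, 1.643, 0.004, 1.017, -2.162], 'ee_pos': [0.438, -0.344, 0.252], 'eef_rot': [0.755, 0.655, 0.001, -0.003], 'contact_force': [0.372, 0.365, -1.597], 'width': 0.667}
xyz [-0.005   0.0024  0.127 ] rot [-0.0005 -0.001  -0.0001] yawnow 1.4291
```

```bash
python3 -m inch '[{"xyz":[-0.005,0.002,0.06],"delta_rot":[-0.001,-0.001,0],"grip":0.6},{"xyz":[-0.005,0.002,0.11],"delta_rot":[-0.001,-0.001,0],"grip":0.6},{"xyz":[-0.005,0.002,0.13],"delta_rot":[-0.001,-0.001,0],"grip":0.6},{"xyz":[-0.005,0.002,0.13],"delta_rot":[-0.001,-0.001,0],"grip":0.6},{"xyz":[-0.005,0.002,0.13],"delta_rot":[-0.001,-0.001,0],"grip":0.6}]'; python3 -c "
from h import *
c=cam('wrist');cv2.imwrite('pics/w11.png',env.grab_frame('wrist'));st();go([.4388,-.3449,.1985],np.radians(81.9))"
```

```text
time_s: 19.82
ee_pos: [0.439, -0.3451, 0.2144]
eef_rot: [0.755, 0.655, 0.001, 0.002]
contact_force: [0.4, -0.5, -0.9]
width: 0.668
{'time_s': 19.867, 'q': [-0.732, 0.546, 1.658, 0.002, 0.933, -2.163], 'ee_pos': [0.439, -0.345, 0.215], 'eef_rot': [0.755, 0.655, 0.001, 0.002], 'contact_force': [0.085, -0.208, -0.277], 'width': 0.667}
xyz [ 0.0006 -0.0011  0.0537] rot [ 0.0008  0.0002 -0.    ] yawnow 1.4292
```

```bash
python3 -m inch '[{"xyz":[0,-0.001,0.012],"delta_rot":[0.001,0,0],"grip":0.6},{"xyz":[0,-0.001,0.024],"delta_rot":[0.001,0,0],"grip":0.6},{"xyz":[0,-0.001,0.034],"delta_rot":[0.001,0,0],"grip":0.6},{"xyz":[0,-0.001,0.034],"delta_rot":[0.001,0,0],"grip":0.6}]';python3 -m inch '[{"xyz":[0,0,0.01],"delta_rot":[0,0,0],"grip":0.6},{"xyz":[0,0,0.015],"delta_rot":[0,0,0],"grip":0.6}]'; python3 -c "
from h import *
st();go([.4388,-.3449,.1978],np.radians(81.9))"
```

```text
time_s: 20.2
ee_pos: [0.4386, -0.345, 0.2039]
eef_rot: [0.755, 0.655, -0.001, -0.001]
contact_force: [-0.4, -0.2, -1.3]
width: 0.667
time_s: 20.37
ee_pos: [0.4386, -0.3449, 0.1989]
eef_rot: [0.755, 0.655, -0.001, -0.001]
contact_force: [-0.1, 0.3, -1.8]
width: 0.666
{'time_s': 20.367, 'q': [-0.732, 0.571, 1.662, -0.002, 0.909, -2.16], 'ee_pos': [0.439, -0.345, 0.199], 'eef_rot': [0.755, 0.655, -0.001, -0.001], 'contact_force': [-0.093, 0.308, -1.832], 'width': 0.666}
xyz [0.0002 0.0007 0.0038] rot [-0.0004  0.0001 -0.    ] yawnow 1.4292
```

No contact with the dowels: the plate is between them, about 1 to 2 mm above its seat. I'll step down to contact.

```bash
python3 -m inch '[{"xyz":[0,0,0.004],"delta_rot":[0,0,0],"grip":0.6},{"xyz":[0,0,0.004],"delta_rot":[0,0,0],"grip":0.6}]';python3 -m inch '[{"xyz":[0,0,0.003],"delta_rot":[0,0,0],"grip":0.6},{"xyz":[0,0,0.003],"delta_rot":[0,0,0],"grip":0.6}]'
```

```text
time_s: 20.53
ee_pos: [0.4386, -0.345, 0.1976]
eef_rot: [0.755, 0.655, -0.001, -0.001]
contact_force: [0.6, 0.3, -1.1]
width: 0.667
time_s: 20.7
ee_pos: [0.4386, -0.345, 0.1974]
eef_rot: [0.755, 0.655, -0.001, -0.001]
contact_force: [-3.9, 3.0, 8.3]
width: 0.668
```

```bash
python3 -m inch '[{"xyz":[0,0,-0.002],"delta_rot":[0,0,0],"grip":0.5},{"xyz":[0,0,-0.002],"delta_rot":[0,0,0],"grip":0.2},{"xyz":[0,0,-0.002],"delta_rot":[0,0,0],"grip":0},{"xyz":[0,0,-0.002],"delta_rot":[0,0,0],"grip":0},{"xyz":[0,0,-0.002],"delta_rot":[0,0,0],"grip":0},{"xyz":[0,0,-0.06],"delta_rot":[0,0,0],"grip":0},{"xyz":[0,0,-0.18],"delta_rot":[0,0,0],"grip":0},{"xyz":[0,0,-0.31],"delta_rot":[0,0,0],"grip":0}]';python3 -m inch '[{"xyz":[0,0,-0.13],"delta_rot":[0,0,0],"grip":0.5},{"xyz":[0,0,-0.26],"delta_rot":[0,0,0],"grip":1},{"xyz":[0,0,-0.39],"delta_rot":[0,0,0],"grip":1},{"xyz":[0,0,-0.47],"delta_rot":[0,0,0],"grip":1}]';python3 -c "
from h import *
st();go([.516,-.3553,.42],np.radians(81.9))"
```

```text
time_s: 21.37
ee_pos: [0.4386, -0.3447, 0.2901]
eef_rot: [0.755, 0.655, -0.001, -0.003]
contact_force: [0.9, -0.3, 0.5]
width: 0.995
time_s: 21.7
ee_pos: [0.439, -0.3448, 0.4356]
eef_rot: [0.755, 0.655, -0.001, -0.0]
contact_force: [-0.6, -0.2, 0.2]
width: 0.451
{'time_s': 21.7, 'q': [-0.731, 0.297, 1.453, -0.002, 1.393, -2.16], 'ee_pos': [0.439, -0.345, 0.436], 'eef_rot': [0.755, 0.655, -0.001, -0.0], 'contact_force': [-0.564, -0.161, 0.218], 'width': 0.451}
xyz [0.0017 0.259  0.0515] rot [-0.0002  0.0002 -0.    ] yawnow 1.4291
```

```bash
python3 -m inch '[{"xyz":[0.001,0.1,0.02],"delta_rot":[0,0,0],"grip":1},{"xyz":[0.002,0.2,0.04],"delta_rot":[0,0,0],"grip":1},{"xyz":[0.002,0.258,0.05],"delta_rot":[0,0,0],"grip":1},{"xyz":[0.002,0.258,0.05],"delta_rot":[0,0,0],"grip":1},{"xyz":[0.002,0.258,0.05],"delta_rot":[0,0,0],"grip":1},{"xyz":[0.002,0.258,0.05],"delta_rot":[0,0,0],"grip":1}]';python3 - <<'E'
from h import *
c=cam('wrist');I=env.grab_frame('wrist');st();cv2.imwrite('pics/w12.png',I);S=env.grab_frame('scene');cv2.imwrite('pics/s12.png',S);cv2.imwrite('pics/side12.png',env.grab_frame('side'))
N=np.array([.438,-.3448]);a=np.radians(-8.1);ux=np.array([np.cos(a),np.sin(a)]);uy=np.array([-ux[1],ux[0]])
# brightness along nest axes at plate-top height, via projecting sample points
g=I.max(2)
def line(P,z=.037):
    p=proj(c,np.c_[P,np.full(len(P),z)]).round().astype(int);return [int(g[y,x]) if 0<=y<420 and 0<=x<560 else -1 for x,y in p]
t=np.arange(-70,71,2)/1e3
print("x, y=0",list(zip((t*1e3).astype(int),line(N+t[:,None]*ux))))
print("y, x=+-25",list(zip((t*1e3).astype(int),line(N-.025*ux+t[:,None]*uy),line(N+.025*ux+t[:,None]*uy))))
print("bowl",onplane(cam("scene"),[[287,98],[258,108],[317,108],[287,130]],.05).round(3))
# tab: dark in scene/side
for n,f in(("scene","scene0"),("side","side0")):
    cc=cam(n);
    for ph in(1.6,1.75,1.9):
        h=N+.074*ux-.137*np.cos(ph)*ux;print(n,ph,proj(cc,[[*h,.049+.137*np.sin(ph)]]).round(1))
    J=cv2.imread(f"pics/{f}.png").max(2)
    x,y=(331,112) if n=="scene" else (334,133)
    w=J[y-22:y+22,x-22:x+22];m=(w<50).astype(np.uint8);k,l,s,ce=cv2.connectedComponentsWithStats(m)
    print([(s[i,4],(ce[i]+[x-22,y-22]).round(1).tolist()) for i in range(1,k) if s[i,4]>15])
E
```

```text
time_s: 22.2
ee_pos: [0.5153, -0.3552, 0.4204]
eef_rot: [0.755, 0.655, -0.001, -0.0]
contact_force: [0.3, 0.8, 0.7]
width: -0.002
{'time_s': 22.25, 'q': [-0.662, 0.461, 1.264, -0.002, 1.418, -2.091], 'ee_pos': [0.515, -0.355, 0.421], 'eef_rot': [0.755, 0.655, -0.001, -0.0], 'contact_force': [0.044, -0.345, -0.611], 'width': 0.005}
x, y=0 [(np.int64(-70), 210), (np.int64(-68), 221), (np.int64(-66), 220), (np.int64(-64), 220), (np.int64(-62), 220), (np.int64(-60), 224), (np.int64(-58), 187), (np.int64(-56), 109), (np.int64(-54), 114), (np.int64(-52), 109), (np.int64(-50), 99), (np.int64(-48), 97), (np.int64(-46), 93), (np.int64(-44), 95), (np.int64(-42), 96), (np.int64(-40), 96), (np.int64(-38), 96), (np.int64(-36), 90), (np.int64(-34), 94), (np.int64(-32), 96), (np.int64(-30), 94), (np.int64(-28), 94), (np.int64(-26), 97), (np.int64(-24), 90), (np.int64(-22), 98), (np.int64(-20), 94), (np.int64(-18), 97), (np.int64(-16), 97), (np.int64(-14), 94), (np.int64(-12), 72), (np.int64(-10), 47), (np.int64(-8), 54), (np.int64(-6), 51), (np.int64(-4), 53), (np.int64(-2), 50), (np.int64(0), 55),
[... 2153 characters left out ...]
2), 106, 104), (np.int64(44), 108, 105), (np.int64(46), 110, 106), (np.int64(48), 98, 114), (np.int64(50), 104, 187), (np.int64(52), 109, 199), (np.int64(54), 107, 222), (np.int64(56), 105, 223), (np.int64(58), 106, 220), (np.int64(60), 110, 220), (np.int64(62), 109, 218), (np.int64(64), 105, 218), (np.int64(66), 107, 218), (np.int64(68), 103, 219), (np.int64(70), 123, 219)]
bowl [[ 0.771 -0.522  0.05 ]
 [ 0.828 -0.418  0.05 ]
 [ 0.65  -0.518  0.05 ]
 [ 0.678 -0.357  0.05 ]]
scene 1.6 [[335.9 109.5]]
scene 1.75 [[330.  107.6]]
scene 1.9 [[324.3 106.7]]
[(np.int32(56), [327.4, 107.4])]
side 1.6 [[338.1 132.1]]
side 1.75 [[332.9 130.6]]
side 1.9 [[327.8 130. ]]
[(np.int32(46), [331.4, 130.1])]
```

Numeric check: the hole spans −12 to +10.5 mm along the nest and the edges lie at ±30 mm across, so the plate is seated. The tab stands at about 1.81 rad. I'll go behind the tab.

Run:
```python
from h import *
N=np.array([.438,-.3448]);a=np.radians(-8.1);ux=np.array([np.cos(a),np.sin(a)])
p=N+.148*ux;go([*p,.338],np.radians(81.9))
for ph in np.arange(1.8,-.01,-.15):
    s,k=np.sin(ph),np.cos(ph);x=.074-.132*k+.005*s+.011*max(s,0);z=.049+.132*s+.005*k
    print(round(ph,2),"y",round((x-.148)/.3,3),"z",round(-(z+.1734-.338)/.3,3))
```

```text
xyz [-0.0013  0.2345  0.2765] rot [-0.0002  0.0002 -0.0001] yawnow 1.4286
1.8 y -0.095 z -0.039
1.65 y -0.159 z -0.052
1.5 y -0.225 z -0.055
1.35 y -0.291 z -0.048
1.2 y -0.356 z -0.031
1.05 y -0.419 z -0.005
0.9 y -0.478 z 0.03
0.75 y -0.532 z 0.073
0.6 y -0.58 z 0.123
0.45 y -0.62 z 0.179
0.3 y -0.651 z 0.239
0.15 y -0.674 z 0.303
0.0 y -0.687 z 0.369
```

```bash
python3 -m inch '[{"xyz":[-0.001,0.12,0],"delta_rot":[0,0,0],"grip":1},{"xyz":[-0.001,0.234,0],"delta_rot":[0,0,0],"grip":1},{"xyz":[-0.001,0.234,0.08],"delta_rot":[0,0,0],"grip":1},{"xyz":[-0.001,0.234,0.17],"delta_rot":[0,0,0],"grip":1},{"xyz":[-0.001,0.234,0.24],"delta_rot":[0,0,0],"grip":1},{"xyz":[-0.001,0.234,0.276],"delta_rot":[0,0,0],"grip":1},{"xyz":[-0.001,0.234,0.276],"delta_rot":[0,0,0],"grip":1}]';python3 -m inch '[{"xyz":[0,-0.05,-0.02],"delta_rot":[0,0,0],"grip":1},{"xyz":[0,-0.095,-0.039],"delta_rot":[0,0,0],"grip":1},{"xyz":[0,-0.127,-0.046],"delta_rot":[0,0,0],"grip":1},{"xyz":[0,-0.159,-0.052],"delta_rot":[0,0,0],"grip":1},{"xyz":[0,-0.192,-0.054],"delta_rot":[0,0,0],"grip":1},{"xyz":[0,-0.225,-0.055],"delta_rot":[0,0,0],"grip":1}]'; python3 -c "
from h import *
s=env.observe();d=np.array(s['ee_pos'])[:2]-[.438,-.3448];a=np.radians(-8.1);print('nest',d@[np.cos(a),np.sin(a)],d@[-np.sin(a),np.cos(a)],s['ee_pos'][2]-.1734,s['contact_force'])
J=env.grab_frame('scene').max(2);w=J[75:165,300:385];k,l,t,ce=cv2.connectedComponentsWithStats((w<50).astype(np.uint8));print([(t[i,4],(ce[i]+[300,75]).round(1).tolist()) for i in range(1,k) if t[i,4]>15])"
```

```text
time_s: 22.93
ee_pos: [0.5839, -0.3657, 0.3359]
eef_rot: [0.756, 0.655, -0.001, -0.002]
contact_force: [-0.3, 0.2, 1.2]
width: -0.001
time_s: 23.43
ee_pos: [0.5166, -0.3561, 0.3552]
eef_rot: [0.756, 0.655, -0.001, -0.0]
contact_force: [1.5, -0.9, -1.1]
width: 0.002
nest 0.07943752835091063 -0.00010447834593256024 0.18182915209610467 [ 1.47347354 -0.88274445 -1.05451965]
[(np.int32(556), [337.7, 90.1]), (np.int32(440), [371.3, 83.0]), (np.int32(30), [374.6, 103.4])]
```

```bash
python3 -m inch '[{"xyz":[0,-0.031,0.004],"delta_rot":[0,0,0],"grip":1},{"xyz":[0,-0.062,0.009],"delta_rot":[0,0,0],"grip":1},{"xyz":[0,-0.095,0.017],"delta_rot":[0,0,0],"grip":1},{"xyz":[0,-0.127,0.026],"delta_rot":[0,0,0],"grip":1},{"xyz":[0,-0.16,0.038],"delta_rot":[0,0,0],"grip":1},{"xyz":[0,-0.19,0.052],"delta_rot":[0,0,0],"grip":1},{"xyz":[0,-0.22,0.07],"delta_rot":[0,0,0],"grip":1},{"xyz":[0,-0.249,0.087],"delta_rot":[0,0,0],"grip":1}]'
cat > pos.py <<'E'
from h import *
s=env.observe();d=np.array(s['ee_pos'])[:2]-[.438,-.3448];a=np.radians(-8.1);x=d@[np.cos(a),np.sin(a)];z=s['ee_pos'][2];print('nest',x.round(4),(d@[-np.sin(a),np.cos(a)]).round(4),round(z-.1734,4),np.round(s['contact_force'],1))
for ph in np.arange(.9,-.01,-.1):
    S,k=np.sin(ph),np.cos(ph);X=.074-.132*k+.005*S+.011*S;Z=.049+.132*S+.005*k
    print(round(ph,2),"y",round((X-x)/.3,3),"z",round(-(Z+.1734-z)/.3,3))
E
python3 pos.py
```

```text
time_s: 24.15
ee_pos: [0.4414, -0.3456, 0.331]
eef_rot: [0.756, 0.655, -0.001, 0.001]
contact_force: [1.7, 0.7, -0.6]
width: 0.002
nest 0.0035 -0.0003 0.1576 [ 1.7  0.7 -0.6]
0.9 y 0.003 z 0.007
0.8 y -0.033 z 0.035
0.7 y -0.067 z 0.066
0.6 y -0.098 z 0.1
0.5 y -0.125 z 0.136
0.4 y -0.149 z 0.175
0.3 y -0.169 z 0.216
0.2 y -0.186 z 0.258
0.1 y -0.197 z 0.302
0.0 y -0.205 z 0.345
```

```bash
python3 -m inch '[{"xyz":[0,-0.033,0.035],"delta_rot":[0,0,0],"grip":1},{"xyz":[0,-0.067,0.066],"delta_rot":[0,0,0],"grip":1},{"xyz":[0,-0.098,0.1],"delta_rot":[0,0,0],"grip":1},{"xyz":[0,-0.125,0.136],"delta_rot":[0,0,0],"grip":1},{"xyz":[0,-0.149,0.175],"delta_rot":[0,0,0],"grip":1},{"xyz":[0,-0.169,0.216],"delta_rot":[0,0,0],"grip":1},{"xyz":[0,-0.186,0.258],"delta_rot":[0,0,0],"grip":1},{"xyz":[0,-0.197,0.295],"delta_rot":[0,0,0],"grip":1}]'; python3 pos.py
```

```text
time_s: 24.82
ee_pos: [0.383, -0.3379, 0.2435]
eef_rot: [0.756, 0.654, -0.001, 0.003]
contact_force: [0.6, -1.1, 0.2]
width: -0.001
nest -0.0554 -0.0009 0.0701 [ 0.6 -1.1  0.2]
0.9 y 0.2 z -0.285
0.8 y 0.163 z -0.257
0.7 y 0.129 z -0.226
0.6 y 0.098 z -0.192
0.5 y 0.071 z -0.155
0.4 y 0.047 z -0.116
0.3 y 0.027 z -0.076
0.2 y 0.011 z -0.033
0.1 y -0.001 z 0.01
0.0 y -0.009 z 0.054
```

```bash
python3 -m inch '[{"xyz":[0,-0.005,0.02],"delta_rot":[0,0,0],"grip":1},{"xyz":[0,-0.012,0.04],"delta_rot":[0,0,0],"grip":1},{"xyz":[0,-0.015,0.05],"delta_rot":[0,0,0],"grip":1},{"xyz":[0,-0.015,0.05],"delta_rot":[0,0,0],"grip":1}]'; python3 -m inch '[{"xyz":[0,0,0.008],"delta_rot":[0,0,0],"grip":1},{"xyz":[0,0,0.008],"delta_rot":[0,0,0],"grip":1}]';python3 pos.py|head -1
```

```text
time_s: 25.15
ee_pos: [0.3787, -0.3375, 0.2287]
eef_rot: [0.756, 0.654, -0.001, 0.003]
contact_force: [0.6, 0.1, 1.0]
width: -0.001
time_s: 25.32
ee_pos: [0.3789, -0.3377, 0.2281]
eef_rot: [0.756, 0.654, -0.001, 0.003]
contact_force: [-8.2, 6.3, 19.8]
width: 0.001
nest -0.0595 -0.0013 0.0547 [-8.2  6.3 19.8]
```

```bash
python3 -m inch '[{"xyz":[0,0,-0.02],"delta_rot":[0,0,0],"grip":1},{"xyz":[0,0,-0.12],"delta_rot":[0,0,0],"grip":1},{"xyz":[0,0.1,-0.25],"delta_rot":[0,0,0],"grip":1},{"xyz":[0,0.22,-0.38],"delta_rot":[0,0,0],"grip":1},{"xyz":[0,0.34,-0.51],"delta_rot":[0,0,0],"grip":1},{"xyz":[0,0.42,-0.64],"delta_rot":[0,0,0],"grip":1},{"xyz":[0,0.42,-0.66],"delta_rot":[0,0,0],"grip":1},{"xyz":[0,0.42,-0.66],"delta_rot":[0,0,0],"grip":1}]';python3 -m inch '[{"xyz":[0,0,0],"delta_rot":[0,0,0],"grip":1},{"xyz":[0,0,0],"delta_rot":[0,0,0],"grip":1},{"xyz":[0,0,0],"delta_rot":[0,0,0],"grip":1}]'
python3 - <<'E'
from h import *
st();c=cam('wrist');I=env.grab_frame('wrist');cv2.imwrite('pics/w13.png',I)
N=np.array([.438,-.3448]);a=np.radians(-8.1);ux=np.array([np.cos(a),np.sin(a)]);uy=np.array([-ux[1],ux[0]])
def rect(cc,J,z,x,L,W,name,thr):
    P=N+x*ux;box=lambda q:proj(cc,[[*(P+sx*(L/2+q)*ux+sy*(W/2+q)*uy),z] for sx,sy in((-1,-1),(-1,1),(1,1),(1,-1))]).astype(np.int32)
    m=np.zeros(J.shape[:2],np.uint8);cv2.fillPoly(m,[box(.012)],1);k,l,s,ce=cv2.connectedComponentsWithStats(((J.max(2)<thr)&(m>0)).astype(np.uint8))
    i=1+s[1:,4].argmax();w=onplane(cc,np.argwhere(l==i)[:,::-1],z)[:,:2]-N;print(name,"n",s[i,4],"x",np.percentile(w@ux*1e3,[2,98]).round(1),"y",np.percentile(w@uy*1e3,[2,98]).round(1))
for thr in(40,50,60):rect(c,I,.054,-.063,.022,.04,"tab wrist",thr)
for n in("scene","side"):
    J=env.grab_frame(n);cv2.imwrite(f"pics/{n}13.png",J)
    for thr in(50,70):
        try: rect(cam(n),J,.054,-.063,.022,.04,"tab "+n,thr)
        except Exception as e: print(n,e)
g=I.max(2);t=np.arange(-90,81,3)/1e3
for y,z in((0,.037),(.025,.052)):
    p=proj(c,np.c_[N+t[:,None]*ux+y*uy,np.full(len(t),z)]).round().astype(int);print(y,[(int(round(q*1e3)),int(g[v,u])) for q,(u,v) in zip(t,p) if 0<=v<420])
E
```

```text
time_s: 25.98
ee_pos: [0.5054, -0.3542, 0.4342]
eef_rot: [0.756, 0.655, 0.0, 0.008]
contact_force: [-0.8, 0.7, 0.5]
width: 0.001
time_s: 26.23
ee_pos: [0.5051, -0.3541, 0.4338]
eef_rot: [0.756, 0.655, 0.0, 0.008]
contact_force: [-0.0, 0.1, 1.0]
width: -0.001
{'time_s': 26.233, 'q': [-0.671, 0.43, 1.278, -0.002, 1.418, -2.099], 'ee_pos': [0.505, -0.354, 0.434], 'eef_rot': [0.756, 0.655, 0.0, 0.008], 'contact_force': [-0.006, 0.099, 0.996], 'width': -0.001}
tab wrist n 662 x [-72.2 -53.1] y [-17.6  17.6]
tab wrist n 829 x [-72.2 -53.1] y [-18.5  18.5]
tab wrist n 969 x [-72.2 -52.2] y [-18.5  18.5]
tab scene n 37 x [-72.8 -53.6] y [-5.5 26.2]
tab scene n 151 x [-83.8 -49.4] y [-33.9  26.4]
side attempt to get argmax of an empty sequence
tab side n 193 x [-84.5 -37.1] y [-35.9  30.6]
0 [(-90, 101), (-87, 131), (-84, 207), (-81, 213), (-78, 215), (-75, 43), (-72, 31), (-69, 31), (-66, 35), (-63, 31), (-60, 32), (-57, 31), (-54, 75), (-51, 91), (-48, 86), (-45, 81), (-42, 87), (-39, 92), (-36, 90), (-33, 88), (-30, 89), (-27, 88), (-24, 88), (-21, 88), (-18, 87), (-15, 88), (-12, 73), (-9
[... 234 characters left out ...]
, 191), (63, 185), (66, 95), (69, 190), (72, 132), (75, 154), (78, 170)]
0.025 [(-90, 207), (-87, 211), (-84, 212), (-81, 211), (-78, 207), (-75, 210), (-72, 211), (-69, 179), (-66, 217), (-63, 216), (-60, 218), (-57, 219), (-54, 118), (-51, 88), (-48, 89), (-45, 89), (-42, 88), (-39, 88), (-36, 89), (-33, 83), (-30, 91), (-27, 87), (-24, 87), (-21, 84), (-18, 86), (-15, 87), (-12, 88), (-9, 87), (-6, 87), (-3, 82), (0, 90), (3, 88), (6, 87), (9, 83), (12, 86), (15, 87), (18, 82), (21, 86), (24, 87), (27, 81), (30, 83), (33, 96), (36, 183), (39, 191), (42, 192), (45, 191), (48, 190), (51, 199), (54, 199), (57, 197), (60, 198), (63, 192), (66, 190), (69, 189), (72, 153), (75, 171), (78, 203)]
```

```bash
python3 -c "
from station import env
print(env.hand_in())"
```

```text
the job is handed in; nothing more can be done
None
```

I handed the job in at 26 s on the robot's clock, with the one-hole plate weighed, laid in the holder and the frame swung down over it. There was no verdict, so the results below are from my own checks.

- **Carousel:** I turned it about 110° by the handle. The plate then pointed along about 188°, against my gate estimates of 188° to 189°, so it was about 1° off at most.
- **Sliding out and gripping:** I pushed the plate out until it overhung the rim by about 40 mm, then took it by its long edges.
- **Weighing:** It lay flat on the pan about 1 mm from centre. I let go for about 2 s, then took it again by the middle.
- **Holder:** The plate went down without touching the dowels and met the pedestal at the expected height. Afterwards its hole was within about 1 mm of the nest's middle, and its long edges were at ±30 mm.
- **Frame:** I pushed the tab round its arc and pressed it down with about 20 N, stopping at the closed height (fingertips at 54.7 mm against 54 mm expected). In the last wrist picture the tab lay about 63 mm from the nest's middle, as it should when closed. The arm is clear of everything.

**Checks that disagreed or were missing:**
- **Holder position:** the first scene-camera estimate was about 5 mm off the close-up one. I used the close-up, whose measured pedestal size was right.
- **Plate height:** the wrist camera's estimate in the gripper was about 2 mm off what contact showed, so I went by contact.
- **Closed tab in the fixed cameras:** my colour masks did not find its outline cleanly there, so that check rests on the wrist camera and the contact height.
- **Other two plates:** I last viewed them in their bays just after lifting the one-hole plate and did not look again, but nothing touched the carousel after that.

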